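# Hang the draining pails in a chain on the swing arm and park it over the sink

### The arm

A 7-joint arm with a two-finger parallel gripper is mounted at the origin on a cart in front of the work surface, level with it; the furniture and walls round the work are solid. World frame = base frame: x ahead of the robot, y to its left, z up, the work surface at z = 0. Lengths are in mm, angles in rad, forces in N, time in s.
With the tool pointing down it reaches from about 400 to 875 mm from the base axis. Payload 6.5 kg.
Tool frame: the origin (TCP) lies between the finger pads; the fingertips stand 11 mm ahead of it and the grasp point (between the pads) lies 8 mm behind it; z points along the fingers, y is the line along which they close (so a half turn about z gives the same grasp; the last joint's range is limited). The gripper opens to 88 mm and grips with 3 to 60 N. Pads are 18 mm wide; open, the fingers measure 123 mm over their backs; the gripper's body (75 mm by 187 mm) begins 45 mm behind the grasp point.
Start: joints at [1.233, 0.536, -0.004, 1.538, 0.003, 1.067, -0.071], TCP at [174.499, -626.131, 249.716] pointing down, gripper open.
Joint ranges: [-2.7, 2.7], [-0.37, 2.16], [-1.27, 1.26], [0.24, 2.4], [-1.31, 4.45], [0.19, 1.91], [-2.76, 2.76]. Speed limits (rad/s): [2.39, 2.39, 3.14, 3.14, 3.14, 3.14, 3.14].

### API

Orientations are given as a 3x3 rotation matrix whose columns are the frame's x, y, z axes.
In Python, from rig import ctrl, get_image, calibration gives the robot as it stands.
- The arm moves only by the tool jog_arm, never from a script. Its argument "plan" is a list of rows, each a list of 5 numbers: the shift along the tool's x, y, z in m, then the turn about the tool's z in degrees, then the finger opening in m, from 0 to 0.0881. In form: [[x, y, z, turn, gripper], ...]. A call has 1 to 12 rows; each row shifts and turns the commanded pose from where the row before left it, along the tool's axes as they then stand; what a row does not reach is not made up. A row lasts 1/10 s, in which the tool goes at most 50 mm and 8.59 degrees, less where a joint would pass 70% of its speed; a pose out of reach is approached as far as the arm can. A call with a gripper value outside its range is refused whole. The fingers move at their own pace and stop on an object; the grip force is fixed at half the most. Time passes only in rows, so rows that do not move let the fingers close. It gives the time, the measured TCP pose, the force, the opening and the grip force at its end, in the units of the state.
- ctrl.sense(): the state, without advancing time (a new reading comes with each control period).
- get_image(name): name is "side" or "top"; returns the picture (420x560x3 uint8, red, green, blue); there is no depth.
- calibration(name): a dict with "fx", "fy", "cx", "cy" (pixels), "T" (4x4, takes a point from camera to world coordinates). Camera axes: x right, y down, z forward; pixel columns grow to the right and rows downward; lengths in mm; the calibration is good to about 2 mm. A picture is of the moment at which its call begins. calibration takes no time and is no camera call.
- ctrl.close_job(): hands the job in; it is judged then, once.
The state is a dict: "clock": time; "joints": joint angles; "qvel": joint speeds; "effort": joint torques, N m; "tcp_pos": TCP position; "orientation": TCP orientation; "force": force on the tool from outside, world axes, zero at the start; "moment": the same for the moment, N m; "gripper_width": opening from 0.0 (shut) to 1.0 (fully open); "grip_force": force on a finger pad.
Only numpy, scipy, OpenCV 4.12 (cv2) and the standard library are available. Lean on these libraries where they do the work, as an engineer would, in place of code of your own. Each camera call takes 0.05 s, during which the arm holds its last target. There are 200 camera calls.

### The job

Swing the drying arm out from over the sink until it points at the front edge of the worktop, hang the wire frame by its two hooks on the arm's cross bar, then hang every small steel pail that is there by its own hook on the frame's bottom rail, side by side with their handles facing out. Then swing the loaded arm back until everything hangs over the sink bowl, let go and leave it at rest; do not disturb the other things on the worktop.

Things in the scene. Friction and masses are not known exactly. Their poses are not given: they have to be found in the camera images.
- swing (a joint): angle of the drying arm about its upright stand, rad, 0 to 1.9. 0 (stop): the arm points to the right over the sink (-y of the stand); it grows as the arm swings clockwise seen from above; about 1.57: it points to the robot, over the front edge of the worktop. Stiff: stays where left (0.25 N m of friction).
- swing_hinge (a point): point on the upright hinge axis of the steel stand, at the height of the arm's tube (270 mm above the worktop). The stand's column is 27 mm thick (38 mm collar, top at 298 mm) with a round foot of 96 mm; its place differs from start to start.
- swing_knob (a point): centre of the grip of an upright black knob on the arm, 18 mm diameter, 110 mm from the hinge axis, 42 mm above the tube's centre line; the knob stands from the tube to 64 mm above its centre line. Take hold of it, or push it, to swing the arm.
- swing_bar (a point): middle of the cross bar at the arm's end: level round bar 8 mm thick, 160 mm long with a 16 mm ball at each end, 220 mm from the hinge axis, centre 270 mm above the worktop. Its own x axis runs along the bar, -y points outward (away from the hinge), z up. The arm's tube (12 mm) joins it in the middle from the hinge side.
- frame_grip (a point): grip centre of the black tab on top of the wire frame, 160 mm above its underside; tab 14 mm thick (x), 32 mm wide (y), from 134 to 180 mm up; a 6 mm cross wire along y passes under it at 136 mm. Frame: steel wire, 204 mm wide (y), 64 mm deep at the foot (x), 0.3 kg, stands upright on two runners in front of the sink. -x is its front, z up.
- frame_hook (a point): point midway between the frame's two hooks (60 mm either side in y), 114 mm above its underside: the bar's centre line passes here when it hangs. Hooks open downward, 26 mm wide inside, tops are inverted Vs that centre themselves. Free legs (tips 20 mm below this point) are on the +x side and go to the hinge side of the bar. Lift this point 32 mm over the bar's centre to pass over it.
- frame_rail (a point): middle of the frame's bottom rail: level round bar 8 mm thick along the frame's y, 196 mm long between the runners, its centre 4 mm above the underside. The space above it is open for more than 45 mm. Same axes as the frame. Three pails fit at y = -62, 0, 62 mm.
- frame: the wire frame, origin at the centre of its underside, axes as above.
- stand: the fixed steel stand that carries the arm, origin at the centre of its foot on the worktop; its -y is the direction of the arm at joint 0.
- pail_a_grip (a point): centre of the black grip of a small steel pail (starts on the left worktop, nearer the front; may be absent: None). Grip 14 mm thick (y), 46 mm long (x), 26 mm high, 87 mm in front (-x) of the pail's axis, 44 mm above its underside. Pail 58 mm diameter, 55 mm high, strap hook above it up to 126 mm; 0.15 kg; stands upright. -x points out along the handle, z up.
- pail_a_hook (a point): point inside the same pail's strap hook, on the pail's axis 115.5 mm above its underside: the rail's centre line passes here when it hangs. Strap 26 mm wide (y); the hook opens downward, about 29 mm wide at the mouth; free leg (tip 22 mm below this point) on the +x side. Lift this point 33 mm over the rail's centre to pass over it. Same axes.
- pail_a: that pail, origin at the centre of its underside, same axes.
- pail_b_grip (a point): centre of the black grip of a small steel pail (starts on the left worktop, farther back; may be absent: None). Grip 14 mm thick (y), 46 mm long (x), 26 mm high, 87 mm in front (-x) of the pail's axis, 44 mm above its underside. Pail 58 mm diameter, 55 mm high, strap hook above it up to 126 mm; 0.15 kg; stands upright. -x points out along the handle, z up.
- pail_b_hook (a point): point inside the same pail's strap hook, on the pail's axis 115.5 mm above its underside: the rail's centre line passes here when it hangs. Strap 26 mm wide (y); the hook opens downward, about 29 mm wide at the mouth; free leg (tip 22 mm below this point) on the +x side. Lift this point 33 mm over the rail's centre to pass over it. Same axes.
- pail_b: that pail, origin at the centre of its underside, same axes.
- pail_c_grip (a point): centre of the black grip of a small steel pail (starts on the right worktop, right of the sink; may be absent: None). Grip 14 mm thick (y), 46 mm long (x), 26 mm high, 87 mm in front (-x) of the pail's axis, 44 mm above its underside. Pail 58 mm diameter, 55 mm high, strap hook above it up to 126 mm; 0.15 kg; stands upright. -x points out along the handle, z up.
- pail_c_hook (a point): point inside the same pail's strap hook, on the pail's axis 115.5 mm above its underside: the rail's centre line passes here when it hangs. Strap 26 mm wide (y); the hook opens downward, about 29 mm wide at the mouth; free leg (tip 22 mm below this point) on the +x side. Lift this point 33 mm over the rail's centre to pass over it. Same axes.
- pail_c: that pail, origin at the centre of its underside, same axes.
- garlic: bulb of garlic, 50 mm, bystander on the worktop, to be left alone
- kitchen_timer: round kitchen timer, 65 mm wide, 43 mm high, bystander on the worktop, to be left alone
- lime: lime, 50 mm, bystander on the worktop, to be left alone

How it is judged:
By the outcome, as a careful person would: the job done as asked, in the order asked, and still so for the second after the job is handed in, with the robot touching nothing.
Of pail_a, pail_b, pail_c only 2 to 3 are there at a start; the rules pass over those that are not, and their reading is None.
At some moment in a run one of pail_a, pail_b, pail_c may be knocked a few centimetres aside while the robot is not near it.
It also fails if it takes over 210 s, if anything falls off the work surface, if the arm or the gripper's body presses on something with over 40 N, if the wrist force passes 120 N, or if a joint passes its speed limit or range.

## Working session

There is one attempt and no reset: what is moved stays moved. The work goes in short steps, Python scripts to look and compute and a tool call to move; the robot and the scene stay as the last step left them, time stands still between calls to the robot, and variables do not carry over. Pictures are saved under pics/ and viewed, at most 14 in all, crops included, and the job is handed in when it is done.

Besides the shell and the picture viewer there is one more tool, called after "Call:" as name(argument=value, ...), one argument or row to a line, values as JSON. jog_arm: Moves the arm, as the interface text tells. Its arguments: {"type":"object","properties":{"plan":{"type":"array","items":{"type":"array","items":{"type":"number"}}}},"required":["plan"]}

```bash
ls; mkdir -p pics; python3 - <<'E'
from rig import ctrl,get_image,calibration
import cv2,numpy as np
np.set_printoptions(precision=3,suppress=True)
s=ctrl.sense(); print(s)
for n in("side","top"):
    c=calibration(n); print(n,c)
    cv2.imwrite(f"pics/{n}0.png",cv2.resize(get_image(n)[:,:,::-1],(800,600)))
E
```

```text
pics
{'clock': 0.0, 'joints': array([ 1.233,  0.537, -0.004,  1.539,  0.003,  1.067, -0.071]), 'qvel': array([-0.   ,  0.   ,  0.001,  0.001,  0.001, -0.001,  0.001]), 'effort': array([ -0.   , -57.098,   0.991, -25.161,  -0.056,   0.018,   0.   ]), 'tcp_pos': array([ 174.333, -625.59 ,  248.845]), 'orientation': array([[ 0.963,  0.269, -0.001],
       [ 0.269, -0.963,  0.002],
       [-0.   , -0.002, -1.   ]]), 'force': array([0.292, 0.799, 0.308]), 'moment': array([0.015, 0.01 , 0.02 ]), 'grip_force': 0.0, 'gripper_width': 0.99644535569964}
side {'fx': 416.1447169462514, 'fy': 416.1447169462514, 'cx': 280.80473146249636, 'cy': 207.76059774407605, 'T': array([[  -0.997,   -0.053,    0.051,  533.866],
       [  -0.071,    0.507,   -0.859, 1063.475],
       [   0.019,   -0.86 ,   -0.51 ,  829.706],
       [   0.   ,    0.   ,    0.   ,    1.   ]])}
top {'fx': 423.2599855128151, 'fy': 423.2599855128151, 'cx': 279.1670653838759, 'cy': 207.1325517443771, 'T': array([[   0.242,   -0.774,    0.585, -298.26 ],
       [  -0.97 ,   -0.188,    0.153, -236.691],
       [  -0.008,   -0.605,   -0.796, 1377.288],
       [   0.   ,    0.   ,    0.   ,    1.   ]])}
```

View pics/side0.png

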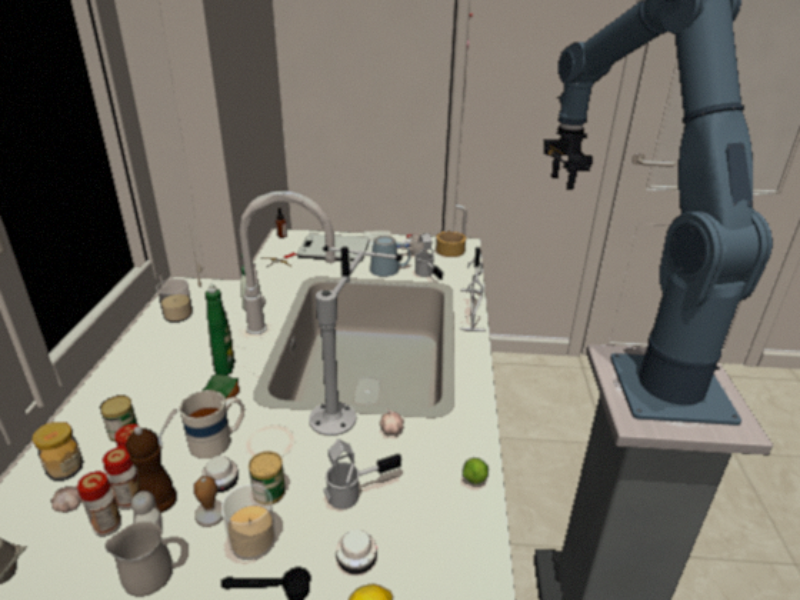

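View pics/top0.png

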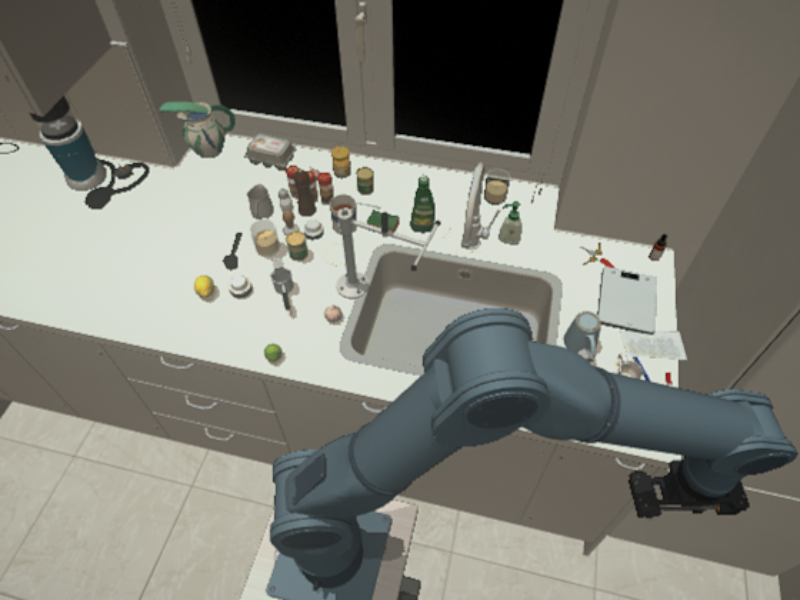

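Side view: stand foot about (333,418), black knob (345,262), frame (473,300) with tab (478,257), a left pail (343,485) with handle to (390,463), and a right pail (422,258). The top view shows the stand (350,285), cross bar (425,245) and pail (283,285).

```bash
cat > h.py <<'E'
from rig import ctrl,get_image,calibration
import cv2,numpy as np
np.set_printoptions(precision=1,suppress=True)
C={n:calibration(n) for n in("side","top")}
def proj(n,p):
    c=C[n];q=np.linalg.inv(c["T"])@np.append(np.array(p,float),1)
    return np.array([c["fx"]*q[0]/q[2]+c["cx"],c["fy"]*q[1]/q[2]+c["cy"]])
def ray(n,u,v):
    c=C[n];d=c["T"][:3,:3]@np.array([(u-c["cx"])/c["fx"],(v-c["cy"])/c["fy"],1]);return c["T"][:3,3],d/np.linalg.norm(d)
def atz(n,u,v,z):
    o,d=ray(n,u,v);return o+d*(z-o[2])/d[2]
def tri(a,b):
    o1,d1=ray("side",*a);o2,d2=ray("top",*b)
    t=np.linalg.lstsq(np.c_[d1,-d2],o2-o1,rcond=None)[0]
    p,q=o1+d1*t[0],o2+d2*t[1];return (p+q)/2,np.linalg.norm(p-q)
def crop(n,img,x0,y0,x1,y1,k):
    im=cv2.resize(img[y0:y1,x0:x1,::-1],None,fx=k,fy=k,interpolation=cv2.INTER_CUBIC);s=10
    for x in range((x0+s-1)//s*s,x1,s):
        cv2.line(im,((x-x0)*k,0),((x-x0)*k,6 if x%50 else 14),(0,0,255),1)
        if x%20==0: cv2.putText(im,str(x),((x-x0)*k,22),0,.35,(0,0,255),1)
    for y in range((y0+s-1)//s*s,y1,s):
        cv2.line(im,(0,(y-y0)*k),(6 if y%50 else 14,(y-y0)*k),(0,0,255),1)
        if y%20==0: cv2.putText(im,str(y),(8,(y-y0)*k+4),0,.35,(0,0,255),1)
    return im
E
python3 - <<'E'
from h import *
s=get_image("side");t=get_image("top")
cv2.imwrite("pics/s1.png",crop("side",s,210,150,370,270,5))
cv2.imwrite("pics/s2.png",np.hstack([crop("side",s,210,270,350,390,4),crop("top",t,150,130,210,250,4)]))
cv2.imwrite("pics/t1.png",crop("top",t,180,120,340,240,5))
E
```

```text
(no output)
```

View pics/s1.png

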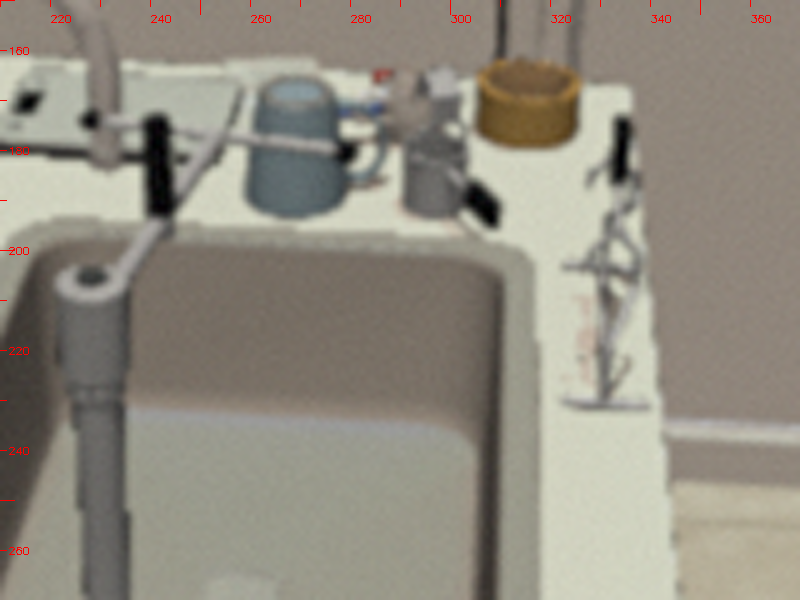

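View pics/s2.png

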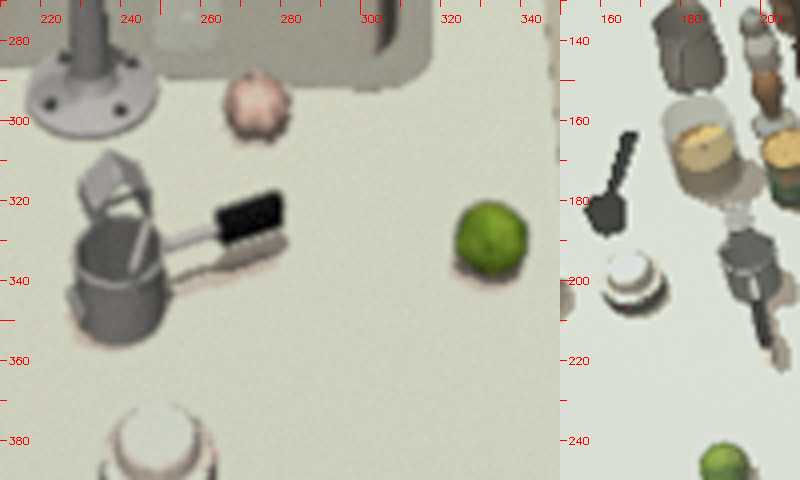

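View pics/t1.png

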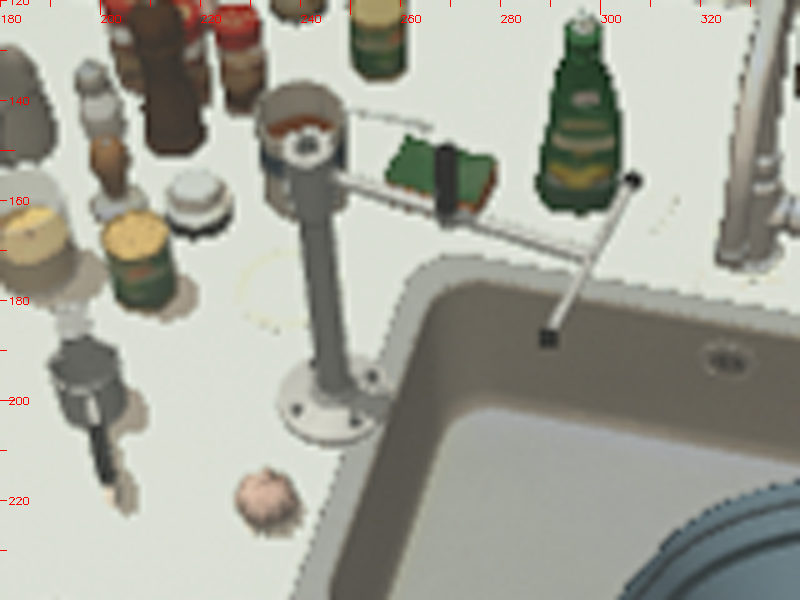

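```bash
python3 - <<'E'
from h import *
print("foot",atz("side",233,294,4),atz("top",245,200,4),"col",tri((228,206),(239,149)))
print("knobtop",tri((240,174.5),(267,150)),atz("side",240,174.5,334),atz("top",267,150,334))
print("bar",tri((226.3,174),(304.5,156)),tri((277.5,180.3),(287,187.5)))
print("tab top",atz("side",332,174,180),"runner", atz("side",322,230.5,0),atz("side",338.5,231.5,0), "wire",atz("side",331.8,187,136))
print("pail c grip",atz("side",304,190,44),"base",atz("side",296,193,0), "hook top",atz("side",297.5,165,126))
print("pail a: grip",tri((272,324),(203.5,210)),"base bottom edge",atz("side",238.5,355,0),"rim front",atz("side",239,339,55),"rim back",atz("side",239,324,55),"hooktop",atz("side",236,308,126),atz("top",193,182,126))
for n,a in(("garlic",(274,298)),("lime",(330,330)),("timer",(248,382))): print(n,atz("side",*a,25))
print("sink edge", [atz("side",*p,0) for p in((317,230),(330,290),(300,290),(342,231),(225,195))])
E
```

```text
foot [718.8 171.4   4. ] [713.5 172.6   4. ] col (array([718. , 173.4, 297. ]), np.float64(4.073564256133817))
knobtop (array([703.4,  64.3, 332.3]), np.float64(4.669522403408554)) [705.   64.3 334. ] [698.6  63.9 334. ]
bar (array([765.6, -57.7, 270.6]), np.float64(6.062645610211079)) (array([607.3, -30.8, 271. ]), np.float64(7.997871571605633))
tab top [ 433.6 -286.1  180. ] runner [ 458.  -190.1    0. ] [ 399.  -189.6    0. ] wire [ 431.3 -270.3  136. ]
pail c grip [ 529.8 -409.3   44. ] base [ 562.2 -461.7    0. ] hook top [ 561.1 -465.9  126. ]
pail a: grip (array([596.8, 307.7,  39.8]), np.float64(6.110550913935488)) base bottom edge [669.8 379.9   0. ] rim front [667.  378.9  55. ] rim back [674.4 331.8  55. ] hooktop [676.4 349.8 126. ] [661.4 359.1 126. ]
garlic [598.3 199.6  25. ]
lime [446.6 303.   25. ]
timer [633.1 471.6  25. ]
sink edge [array([ 476. , -191.6,    0. ]), array([439.1, 124. ,   0. ]), array([527.1, 132.1,   0. ]), array([ 386.3, -194.1,    0. ]), array([ 851.9, -413.6,    0. ])]
```

Only two pails are present: one on the left near (672,355) and one on the right near (562,-462). The hinge measures (718,172), the knob (703,64), the bar middle (686,-44) (220 mm from the hinge, as given), and the frame about (429,-288), unrotated. First I raise the tool and turn it to suit the knob.

Call:
jog_arm(
  plan=[
    [0,0,-0.02,-5.5,0.088],
    [0,0,-0.02,-5.5,0.088],
    [0,0,-0.02,-5.5,0.088],
    [0,0,-0.02,-5.5,0.088],
    [0,0,-0.02,-5.5,0.088],
    [0,0,-0.02,-5.5,0.088],
    [0,0,-0.01,-5.5,0.088],
    [0,0,0,-5.5,0.088],
    [0,0,0,-5.5,0.088],
    [0,0,0,-5.5,0.088],
    [0,0,0,-5.5,0.088],
    [0,0,0,-5.5,0.088],
  ],
)

```text
clock: 1.4
tcp_pos: [174.4, -626.0, 379.4]
orientation: [[0.143, 0.99, -0.0], [0.99, -0.143, 0.0], [0.0, -0.0, -1.0]]
force: [0.5, 0.0, 0.2]
gripper_width: 0.998
grip_force: 0.0
```

```bash
cat >> h.py <<'E'
def go(x,y,z,h=None):
    "tool-frame shift (mm) to TCP target, then turn (deg) to heading h of tool x"
    s=ctrl.sense();R=s["orientation"];p=s["tcp_pos"]
    hd=np.degrees(np.arctan2(R[1,0],R[0,0]))
    d=R.T@(np.array([x,y,z])-p)
    print("at",p,"hd %.1f"%hd,"F",s["force"],"t %.1f"%s["clock"],"w %.3f"%s["gripper_width"])
    print("shift",d,"turn",None if h is None else round((hd-h+180)%360-180,1),"len %.0f"%np.linalg.norm(d))
E
python3 -c "
from h import *
go(703,64,375,81.7)"
```

```text
at [ 174.4 -626.   379.4] hd 81.8 F [0.5 0.  0.2] t 1.4 w 0.998
shift [758.3 424.8   4.6] turn 0.1 len 869
```

Call:
jog_arm(
  plan=[
    [0.0316,0.0177,0,0,0.088],
    [0.0316,0.0177,0,0,0.088],
    [0.0316,0.0177,0,0,0.088],
    [0.0316,0.0177,0,0,0.088],
    [0.0316,0.0177,0,0,0.088],
    [0.0316,0.0177,0,0,0.088],
    [0.0316,0.0177,0,0,0.088],
    [0.0316,0.0177,0,0,0.088],
    [0.0316,0.0177,0,0,0.088],
    [0.0316,0.0177,0,0,0.088],
    [0.0316,0.0177,0,0,0.088],
    [0.0316,0.0177,0,0,0.088],
  ],
)

```text
clock: 2.6
tcp_pos: [440.7, -280.9, 379.7]
orientation: [[0.147, 0.989, -0.0], [0.989, -0.147, -0.0], [-0.0, -0.0, -1.0]]
force: [0.7, -0.9, 0.2]
gripper_width: 0.997
grip_force: 0.0
```

Call:
jog_arm(
  plan=[
    [0.0316,0.0177,0,0,0.088],
    [0.0316,0.0177,0,0,0.088],
    [0.0316,0.0177,0,0,0.088],
    [0.0316,0.0177,0,0,0.088],
    [0.0316,0.0177,0,0,0.088],
    [0.0316,0.0177,0,0,0.088],
    [0.0316,0.0177,0,0,0.088],
    [0.0316,0.0177,0,0,0.088],
    [0.0316,0.0177,0,0,0.088],
    [0.0316,0.0177,0,0,0.088],
    [0.0316,0.0177,0,0,0.088],
  ],
)

```text
clock: 3.7
tcp_pos: [684.4, 34.1, 379.3]
orientation: [[0.147, 0.989, -0.001], [0.989, -0.147, -0.0], [-0.0, -0.0, -1.0]]
force: [0.5, 0.0, 0.2]
gripper_width: 0.999
grip_force: 0.0
```

```bash
python3 - <<'E'
from h import *
go(703,64,304,81.7)
s=get_image("side");t=get_image("top")
cv2.imwrite("pics/k.png",np.hstack([crop("side",s,190,130,290,250,4),crop("top",t,220,60,320,180,4)]))
print(proj("side",(703,64,334)),proj("top",(703,64,334)))
E
```

```text
at [684.4  34.1 379.3] hd 81.6 F [0.5 0.  0.2] t 3.7 w 0.999
shift [32.3 14.1 75.3] turn -0.1 len 83
[240.8 174.5] [267.3 149.1]
```

View pics/k.png

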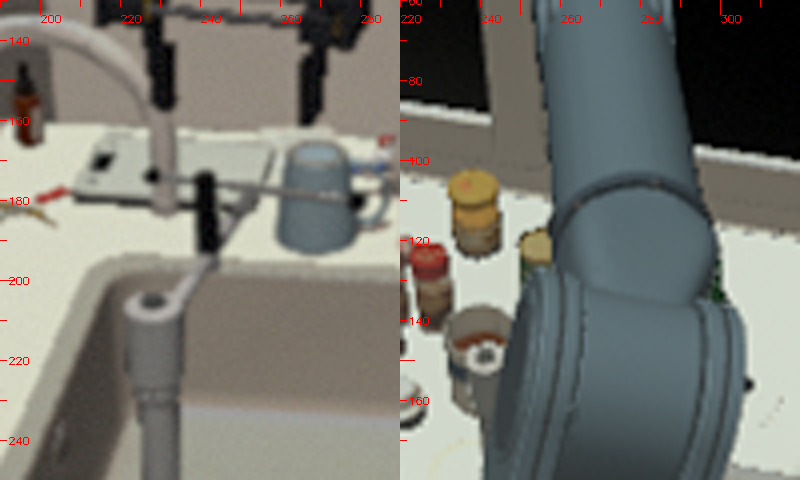

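The side view shows the knob at (239,172–195), between the open fingertips at (228,155) and (265,158). After the correction it will be centred.

Call:
jog_arm(
  plan=[
    [0.016,0.007,0,0,0.088],
    [0.016,0.007,0,0,0.088],
    [0,0,0.019,0,0.088],
    [0,0,0.019,0,0.088],
    [0,0,0.019,0,0.088],
    [0,0,0.018,0,0.088],
    [0,0,0,0,0.04],
    [0,0,0,0,0.01],
    [0,0,0,0,0.005],
    [0,0,0,0,0.005],
    [0,0,0,0,0.005],
    [0,0,0,0,0.005],
  ],
)

```text
clock: 5.0
tcp_pos: [702.4, 62.8, 305.2]
orientation: [[0.147, 0.989, 0.001], [0.989, -0.147, 0.0], [0.0, 0.001, -1.0]]
force: [-0.3, 0.6, -0.8]
gripper_width: 0.476
grip_force: 0.0
```

```bash
python3 - <<'E'
from h import *
go(703,64,304,81.7);print(ctrl.sense()["grip_force"])
E
```

```text
at [702.4  62.8 305.2] hd 81.6 F [-0.3  0.6 -0.8] t 5.0 w 0.476
shift [1.2 0.5 1.2] turn -0.1 len 2
0.0
```

Call:
jog_arm(
  plan=[
    [0,0,0,0,0.005],
    [0,0,0,0,0.005],
    [0,0,0,0,0.005],
    [0,0,0,0,0.005],
    [0.0001,-0.0038,0,2,0.005],
    [0.0003,-0.0077,0,4,0.005],
    [0.0003,-0.0077,0,4,0.005],
    [0.0003,-0.0077,0,4,0.005],
    [0.0003,-0.0077,0,4,0.005],
    [0.0003,-0.0077,0,4,0.005],
  ],
)

```text
clock: 6.0
tcp_pos: [663.8, 78.0, 304.8]
orientation: [[0.509, 0.861, 0.004], [0.861, -0.509, 0.002], [0.004, 0.002, -1.0]]
force: [7.8, 3.2, -4.7]
gripper_width: 0.197
grip_force: 30.0
```

```bash
cat >> h.py <<'E'
def hinge():
    s=ctrl.sense();R=s["orientation"];print("hinge est",s["tcp_pos"]+110*R[:,0],"hd %.1f"%np.degrees(np.arctan2(R[1,0],R[0,0])),s["tcp_pos"],"F",s["force"],"grip",s["grip_force"],s["gripper_width"]*88.1)
E
python3 -c "
from h import *
hinge()"
```

```text
hinge est [719.8 172.7 305.2] hd 59.4 [663.8  78.  304.8] F [ 7.8  3.2 -4.7] grip 29.975077724084258 17.323859344771556
```

Call:
jog_arm(
  plan=[
    [0.0003,-0.0077,0,4,0.005],
    [0.0003,-0.0077,0,4,0.005],
    [0.0003,-0.0077,0,4,0.005],
    [0.0003,-0.0077,0,4,0.005],
    [0.0003,-0.0077,0,4,0.005],
    [0.0003,-0.0077,0,4,0.005],
    [0.0003,-0.0077,0,4,0.005],
    [0.0003,-0.0077,0,4,0.005],
    [0.0003,-0.0077,0,4,0.005],
    [0.0003,-0.0077,0,4,0.005],
    [0.0003,-0.0077,0,4,0.005],
    [0.0003,-0.0077,0,4,0.005],
  ],
)

```text
clock: 7.2
tcp_pos: [617.4, 149.4, 304.9]
orientation: [[0.981, 0.195, 0.015], [0.195, -0.981, 0.002], [0.015, 0.001, -1.0]]
force: [27.5, 0.5, -16.0]
gripper_width: 0.193
grip_force: 30.0
```

```bash
python3 -c "
from h import *
hinge()"
```

```text
hinge est [725.2 170.8 306.5] hd 11.3 [617.4 149.4 304.9] F [ 27.5   0.5 -16. ] grip 29.99961058376357 17.001042591988394
```

Call:
jog_arm(
  plan=[
    [-0.0025,-0.0077,0,4,0.005],
    [0.0065,-0.0077,0,4,0.005],
    [0.004,-0.006,0,3,0.005],
    [0,0,0,0,0.005],
    [0,0,0,0,0.005],
  ],
)

```text
clock: 7.7
tcp_pos: [615.7, 172.0, 304.8]
orientation: [[1.0, 0.011, 0.0], [0.011, -1.0, 0.0], [0.0, -0.0, -1.0]]
force: [-0.8, -0.7, 1.3]
gripper_width: 0.193
grip_force: 30.0
```

```bash
python3 -c "
from h import *
hinge()"
```

```text
hinge est [725.7 173.2 304.8] hd 0.6 [615.7 172.  304.8] F [-0.8 -0.7  1.3] grip 29.99863648787141 17.029875215531295
```

Call:
jog_arm(
  plan=[
    [0,0,0,0,0.088],
    [0,0,0,0,0.088],
    [0,0,0,0,0.088],
    [0,0,0,0,0.088],
    [0,0,-0.04,0,0.088],
    [0,0,-0.04,0,0.088],
    [-0.015,0.036,0,0,0.088],
    [-0.015,0.036,0,0,0.088],
    [-0.015,0.036,0,0,0.088],
    [-0.015,0.036,0,0,0.088],
    [-0.015,0.036,0,0,0.088],
    [-0.015,0.036,0,0,0.088],
  ],
)

```text
clock: 8.9
tcp_pos: [527.1, -46.3, 384.9]
orientation: [[1.0, 0.01, 0.0], [0.01, -1.0, -0.0], [0.0, 0.0, -1.0]]
force: [0.6, 0.4, 0.8]
gripper_width: 0.998
grip_force: 0.0
```

Call:
jog_arm(
  plan=[
    [-0.015,0.036,0,-7.5,0.088],
    [0,0,0,-7.5,0.088],
    [0,0,0,-7.5,0.088],
    [0,0,0,-7.5,0.088],
    [0,0,0,-7.5,0.088],
    [0,0,0,-7.5,0.088],
    [0,0,0,-7.5,0.088],
    [0,0,0,-7.5,0.088],
    [0,0,0,-7.5,0.088],
    [0,0,0,-7.5,0.088],
    [0,0,0,-7.5,0.088],
    [0,0,0,-7.5,0.088],
  ],
)

```text
clock: 10.1
tcp_pos: [513.2, -81.0, 384.8]
orientation: [[-0.016, 1.0, 0.0], [1.0, 0.016, -0.0], [-0.0, 0.0, -1.0]]
force: [-0.8, 0.9, -0.4]
gripper_width: 0.998
grip_force: 0.0
```

```bash
python3 - <<'E'
from h import *
go(429,-288,220,90)
s=get_image("side");t=get_image("top")
cv2.imwrite("pics/s3.png",crop("side",s,200,150,360,270,5))
cv2.imwrite("pics/t3.png",crop("top",t,180,120,340,240,5))
E
```

```text
at [513.2 -81.  384.8] hd 90.9 F [-0.8  0.9 -0.4] t 10.1 w 0.998
shift [-205.7  -87.5  164.8] turn 0.9 len 278
```

View pics/s3.png

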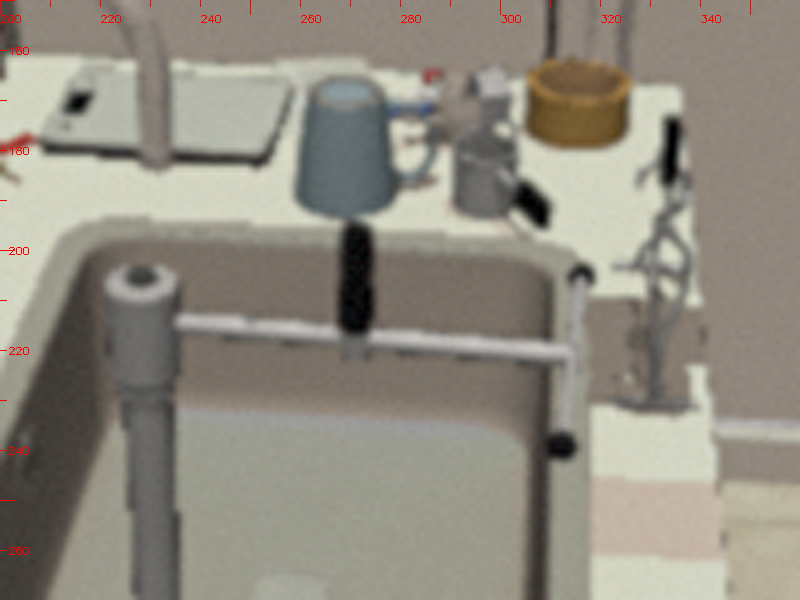

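View pics/t3.png

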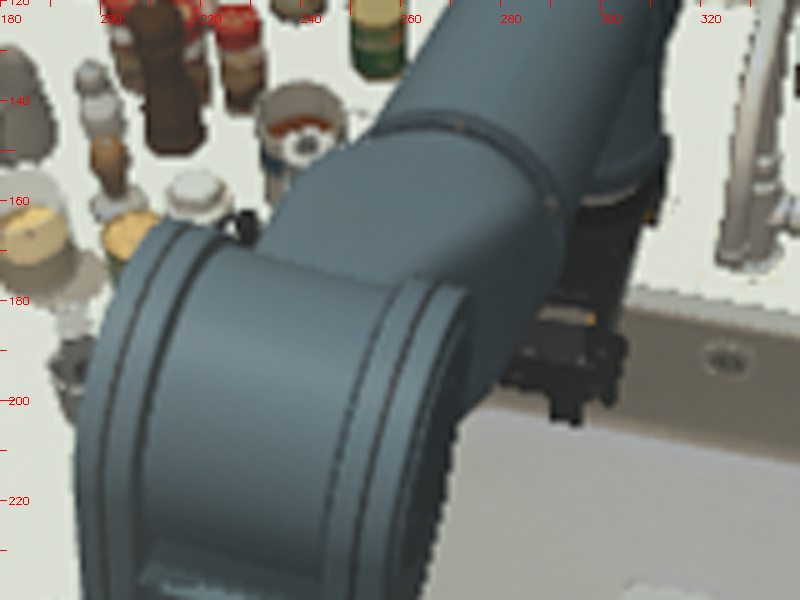

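Side view: the bar now runs from (314,205) to (310,239), with the tube joint at (312,221), and the knob stands at (271,194–217). The frame tab is at (332,173–186), the right pail's body at (295,185) and its grip at (305,190).

```bash
python3 - <<'E'
from h import *
for p in((316,205),(312,239),(313.5,221)): print("bar",atz("side",*p,270))
print("knob top",atz("side",271,195,334),"collar",atz("side",228,206,298))
print("tab top/bot",atz("side",334,173.5,180),atz("side",334,186.5,134))
print("pred tab", [proj("side",(429,-288+d,z)) for d in(-16,16) for z in (180,134)])
print("pailc grip ends",atz("side",302,186,44),atz("side",308,194,44),"base",atz("side",296,193,0),"rim",atz("side",297,178,55),"rim edges",atz("side",290.5,178,55),atz("side",303.5,178,55))
E
```

```text
bar [497.  96. 270.]
bar [506.7 256.2 270. ]
bar [503.4 176.8 270. ]
knob top [611.8 169.1 334. ] collar [719.7 172.5 298. ]
tab top/bot [ 426.3 -291.   180. ] [ 422.9 -278.9  134. ]
pred tab [array([333.1, 171.9]), array([332.1, 183.2]), array([333.4, 175.8]), array([332.4, 187.3])]
pailc grip ends [ 538.7 -442.9   44. ] [ 513.3 -377.6   44. ] base [ 562.2 -461.7    0. ] rim [ 561.3 -491.4   55. ] rim edges [ 588.3 -488.4   55. ] [ 534.3 -494.3   55. ]
```

Call:
jog_arm(
  plan=[
    [-0.0343,-0.0148,0,0.9,0.088],
    [-0.0343,-0.0148,0.0267,0,0.088],
    [-0.0343,-0.0148,0.0267,0,0.088],
    [-0.0343,-0.0148,0.0267,0,0.088],
    [-0.0343,-0.0148,0.0267,0,0.088],
    [-0.0343,-0.0148,0.0267,0,0.088],
    [0,0,0.0267,0,0.088],
    [0,0,0,0,0.088],
    [0,0,0,0,0.088],
  ],
)

```text
clock: 11.1
tcp_pos: [424.3, -285.9, 225.0]
orientation: [[0.007, 1.0, 0.0], [1.0, -0.007, 0.001], [0.001, 0.0, -1.0]]
force: [0.1, 0.5, 1.6]
gripper_width: 0.998
grip_force: 0.0
```

```bash
python3 - <<'E'
from h import *
go(428,-288,155,90)
s=get_image("side");t=get_image("top")
cv2.imwrite("pics/f4.png",np.hstack([crop("side",s,290,140,370,250,5),crop("top",t,350,240,430,350,5)]))
E
```

```text
at [ 424.3 -285.9  225. ] hd 89.6 F [0.1 0.5 1.6] t 11.1 w 0.998
shift [-2.2  3.7 70. ] turn -0.4 len 70
```

View pics/f4.png

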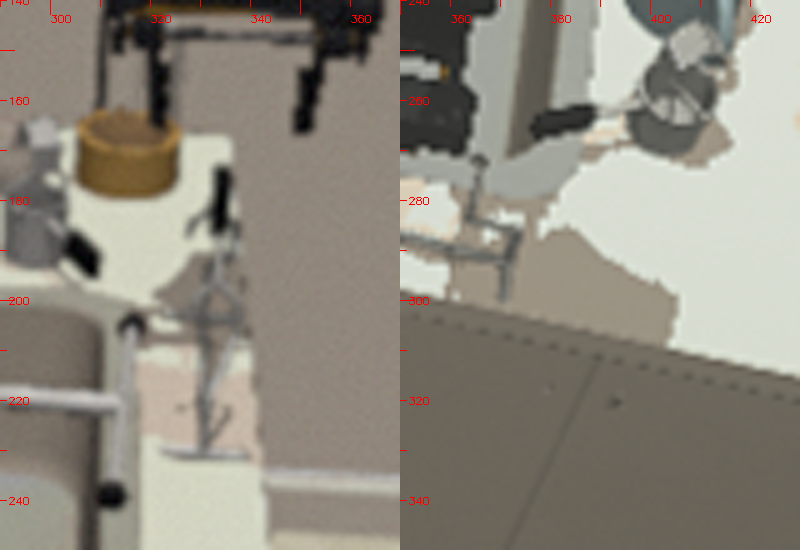

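Fingers straddle the tab: in the side view they are at (321,163) and (350,165) with the tab at (334,173–187). The top view shows the right runner near (372,292) and the right pail's body at (404,265), grip (382,264).

```bash
python3 - <<'E'
from h import *
print("tip mid",proj("side",(424.3,-285.9,214)), [proj("side",(424.3+d,-285.9,214)) for d in(-52,52)])
print("tab",[atz("side",334.2,180,157)])
for z in (0,4): print([atz("top",*p,z) for p in((374,286),(370.5,300))])
print("pred right runner",[proj("top",(428+d,-390,0)) for d in(-32,32)],"near",[proj("side",(428+d,-186,0)) for d in(-32,32)])
print("pail c grip",tri((305,190.5),(382.5,263.5)),"top@44",atz("top",382.5,263.5,44),"base", atz("top",404,262,55),"hook",tri((296,166),(409,247)),"shaft",)
E
```

```text
tip mid [335.4 165.5] [array([350.3, 166.2]), array([320.7, 164.8])]
tab [array([ 423.9, -285.2,  157. ])]
[array([ 450.3, -387.5,    0. ]), array([ 393.4, -381.5,    0. ])]
[array([ 448.1, -387. ,    4. ]), array([ 391.4, -381.1,    4. ])]
pred right runner [array([373. , 299.9]), array([375. , 283.8])] near [array([339.4, 232.1]), array([321.5, 231.1])]
pail c grip (array([ 524.4, -403. ,   44.2]), np.float64(3.454352292864287)) top@44 [ 522.5 -402.4   44. ] base [ 540.  -474.6   55. ] hook (array([ 566.7, -476.7,  115.8]), np.float64(1.3009231930848628)) shaft
```

Call:
jog_arm(
  plan=[
    [-0.001,0.001,0.02,0,0.088],
    [0,0,0.02,0,0.088],
    [0,0,0.02,0,0.088],
    [0,0,0.01,0,0.088],
    [0,0,0,0,0.03],
    [0,0,0,0,0.005],
    [0,0,0,0,0.005],
    [0,0,0,0,0.005],
    [0,0,0,0,0.005],
    [0,0,0,0,0.005],
    [0,0,0,0,0.005],
    [0,0,0,0,0.005],
  ],
)

```text
clock: 12.4
tcp_pos: [424.8, -287.6, 154.5]
orientation: [[0.006, 1.0, -0.0], [1.0, -0.006, -0.0], [-0.0, -0.0, -1.0]]
force: [0.5, -0.1, 0.1]
gripper_width: 0.3
grip_force: 0.0
```

Call:
jog_arm(
  plan=[
    [0,0,0,0,0.005],
    [0,0,0,0,0.005],
    [0,0,-0.015,0,0.005],
    [0,0,-0.03,0,0.005],
    [0,0,-0.035,0,0.005],
    [0,0,-0.035,0,0.005],
    [0,0,-0.035,0,0.005],
    [0,0,-0.035,0,0.005],
    [0,0,-0.02,0,0.005],
  ],
)

```text
clock: 13.3
tcp_pos: [425.2, -287.7, 361.9]
orientation: [[0.006, 1.0, 0.002], [1.0, -0.006, -0.001], [-0.001, 0.002, -1.0]]
force: [-0.2, -0.5, -2.5]
gripper_width: 0.153
grip_force: 29.9
```

```bash
python3 - <<'E'
from h import *
go(450,174,388,90)
s=get_image("side");t=get_image("top")
cv2.imwrite("pics/f5.png",np.hstack([crop("side",s,290,90,390,230,4),crop("top",t,330,230,430,370,4)]))
E
```

```text
at [ 425.2 -287.7  361.9] hd 89.7 F [-0.2 -0.5 -2.5] t 13.3 w 0.153
shift [461.8  22.3 -26.7] turn -0.3 len 463
```

View pics/f5.png

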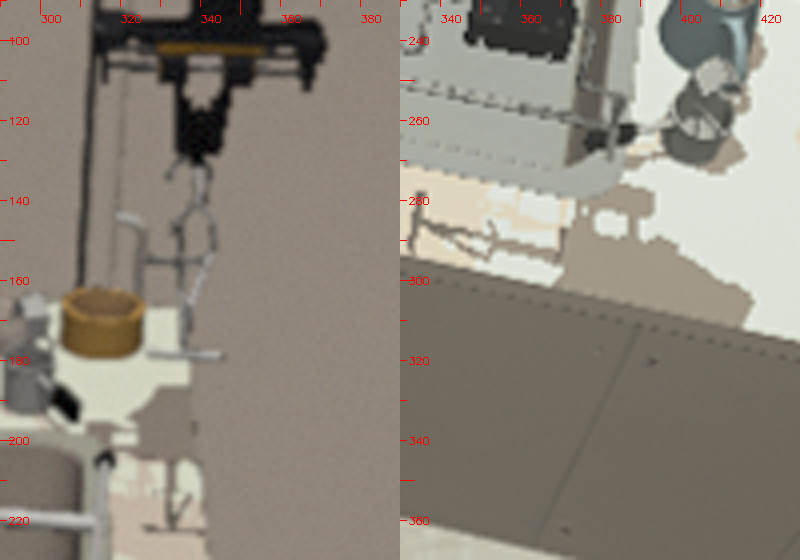

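The frame is held (16 mm opening, about 2.5 N extra), with the near runner at (324–342,178). I check its centre against the grip.

```bash
python3 - <<'E'
from h import *
z=361.9-154.5
print(atz("side",326.5,178,z),atz("side",345.5,179.2,z))
print("pred near",[proj("side",(425.2+d,-287.7+102,z)) for d in(-32,32)])
print("pred hooks",[proj("side",(425.2,-287.7+d,z+114)) for d in(-60,60)], "tab",proj("side",(425.2,-287.7,z+134)))
E
```

```text
[ 457.3 -196.3  207.4] [ 394.1 -194.3  207.4]
pred near [array([345.9, 180.4]), array([326.6, 179.4])]
pred hooks [array([337.1, 130.3]), array([338.7, 143. ])] tab [338.4 130.8]
```

Call:
jog_arm(
  plan=[
    [0.02,0.0005,0,0,0.005],
    [0.04,0.0005,0,0,0.005],
    [0.042,0.001,0,0,0.005],
    [0.042,0.001,0,0,0.005],
    [0.042,0.001,0,0,0.005],
    [0.042,0.001,0,0,0.005],
    [0.042,0.001,0,0,0.005],
    [0.042,0.001,0,0,0.005],
    [0.042,0.001,0,0,0.005],
    [0.042,0.001,0,0,0.005],
    [0.042,0.001,0,0,0.005],
    [0.022,0,0,0,0.005],
  ],
)

```text
clock: 14.6
tcp_pos: [435.8, 175.8, 357.8]
orientation: [[0.001, 1.0, -0.003], [1.0, -0.001, 0.001], [0.001, -0.003, -1.0]]
force: [0.3, 0.3, -3.6]
gripper_width: 0.155
grip_force: 29.9
```

Call:
jog_arm(
  plan=[
    [0.02,0,0,0,0.005],
    [0.015,0,0,0,0.005],
    [0,0,0,0,0.005],
    [0,0,0,0,0.005],
  ],
)

```text
clock: 15.0
tcp_pos: [437.1, 206.4, 358.1]
orientation: [[0.005, 1.0, -0.002], [1.0, -0.005, -0.001], [-0.001, -0.002, -1.0]]
force: [-0.2, -0.8, -2.6]
gripper_width: 0.157
grip_force: 29.9
```

```bash
python3 - <<'E'
from h import *
go(500.5,174,357,90)
s=get_image("side");t=get_image("top")
cv2.imwrite("pics/f6.png",np.hstack([crop("side",s,290,120,390,270,4),crop("top",t,180,100,280,250,4)]))
E
```

```text
at [437.1 206.4 358.1] hd 89.7 F [-0.2 -0.8 -2.6] t 15.0 w 0.157
shift [-32.1  63.6   1. ] turn -0.3 len 71
```

View pics/f6.png

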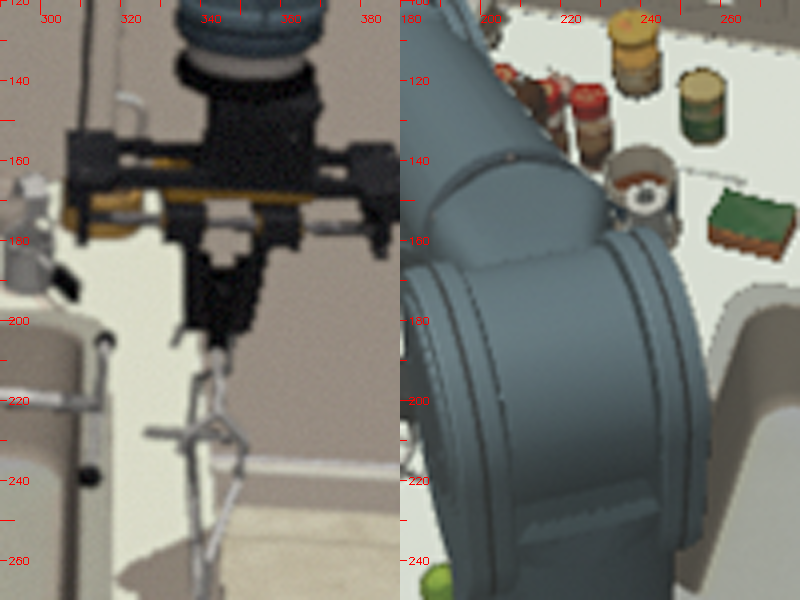

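Call:
jog_arm(
  plan=[
    [-0.015,0,0,1.2,0.005],
    [-0.0165,0,0,1,0.005],
    [0,0.01,0,0,0.005],
    [0.0007,0.02,0,0,0.005],
    [0.0007,0.02,0,0,0.005],
    [0.001,0.014,0,0,0.005],
    [0,0,0,0,0.005],
    [0,0,0,0,0.005],
  ],
)

```text
clock: 15.9
tcp_pos: [500.5, 174.2, 358.7]
orientation: [[0.045, 0.999, -0.002], [0.999, -0.045, -0.001], [-0.001, -0.002, -1.0]]
force: [-1.9, -2.1, -4.2]
gripper_width: 0.159
grip_force: 29.8
```

```bash
python3 - <<'E'
from h import *
go(501,174,357,87.5)
s=get_image("side")
cv2.imwrite("pics/f7.png",crop("side",s,270,160,370,290,6)[:,:600])
for d in (-80,0,80): print(proj("side",(501,174+d,270)))
E
```

```text
at [500.5 174.2 358.7] hd 87.4 F [-1.9 -2.1 -4.2] t 15.9 w 0.159
shift [-0.1  0.5  1.7] turn -0.1 len 2
[314.5 204.5]
[314.5 220.5]
[314.4 238.6]
```

View pics/f7.png

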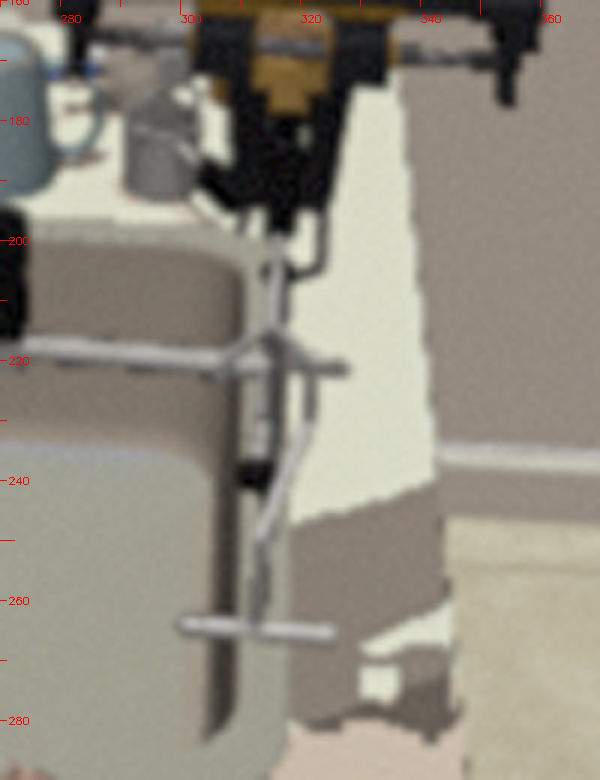

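The near hook's apex is at (314,214), above the bar, which runs (314,205)–(311,239), and its legs lie on both sides of it. I lower the frame slowly.

Call:
jog_arm(
  plan=[
    [0,0.001,0.008,0,0.005],
    [0,0,0.01,0,0.005],
    [0,0,0.01,0,0.005],
    [0,0,0.008,0,0.005],
    [0,0,0,0,0.005],
  ],
)

```text
clock: 16.45
tcp_pos: [501.6, 175.1, 322.1]
orientation: [[0.044, 0.999, -0.002], [0.999, -0.044, -0.001], [-0.001, -0.002, -1.0]]
force: [0.1, 1.1, -1.9]
gripper_width: 0.158
grip_force: 29.7
```

Call:
jog_arm(
  plan=[
    [0,0,0.005,0,0.005],
    [0,0,0.005,0,0.005],
    [0,0,0.001,0,0.005],
    [0,0,0,0,0.005],
  ],
)

```text
clock: 16.85
tcp_pos: [502.1, 175.4, 312.4]
orientation: [[0.044, 0.999, -0.0], [0.999, -0.044, -0.0], [-0.0, -0.0, -1.0]]
force: [0.4, 1.7, -3.3]
gripper_width: 0.156
grip_force: 29.7
```

Call:
jog_arm(
  plan=[
    [0,0,0.001,0,0.005],
    [0,0,0.001,0,0.005],
    [0,0,0.001,0,0.005],
    [0,0,0,0,0.005],
    [0,0,0,0,0.005],
  ],
)

```text
clock: 17.35
tcp_pos: [502.6, 175.6, 310.3]
orientation: [[0.044, 0.999, 0.001], [0.999, -0.044, 0.0], [0.0, 0.001, -1.0]]
force: [-1.1, -0.5, 5.7]
gripper_width: 0.155
grip_force: 29.7
```

```bash
python3 - <<'E'
from h import *
go(501,174,307,87.5)
s=get_image("side")
cv2.imwrite("pics/f8.png",crop("side",s,270,180,370,310,6)[:,:600])
for d in (-80,0,80): print(proj("side",(501,174+d,270)))
E
```

```text
at [502.6 175.6 310.3] hd 87.5 F [-1.1 -0.5  5.7] t 17.4 w 0.155
shift [-1.7 -1.5  3.3] turn -0.0 len 4
[314.5 204.5]
[314.5 220.5]
[314.4 238.6]
```

View pics/f8.png

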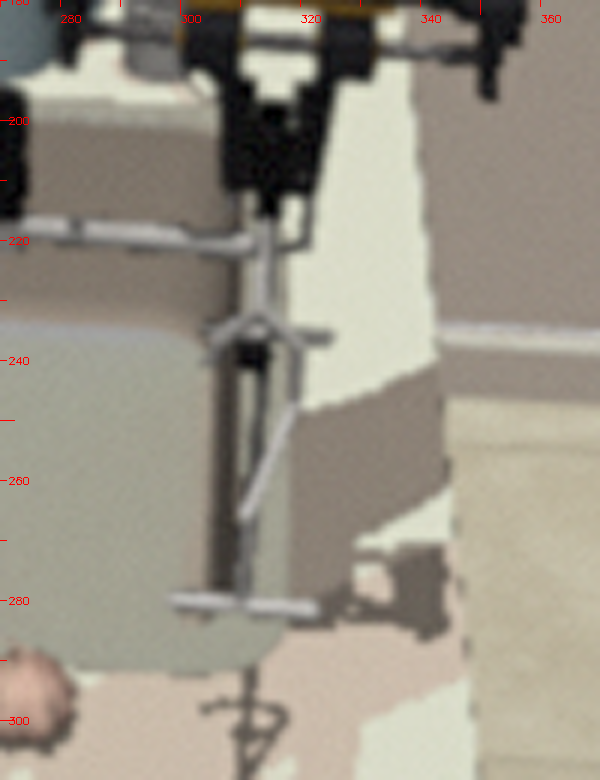

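The frame is seated: the near hook's apex at (312,232) is over the bar's ball at (311,239), and the tool height 310 matches the expected 310.5. I release, rise, and measure the pail grips numerically.

Call:
jog_arm(
  plan=[
    [0,0,0,0,0.02],
    [0,0,0,0,0.035],
    [0,0,0,0,0.05],
    [0,0,0,0,0.06],
    [0,0,0,0,0.06],
    [0,0,-0.01,0,0.06],
    [0,0,-0.03,0,0.06],
    [0,0,-0.03,0,0.06],
    [0,0,-0.01,0,0.06],
  ],
)

```text
clock: 18.3
tcp_pos: [503.2, 176.3, 393.1]
orientation: [[0.044, 0.999, 0.005], [0.999, -0.044, 0.002], [0.002, 0.005, -1.0]]
force: [-0.6, -0.0, 0.1]
gripper_width: 0.68
grip_force: 0.0
```

```bash
cat >> h.py <<'E'
def blobs(n,roi,thr=60,amin=12):
    x0,y0,x1,y1=roi;im=get_image(n);g=im[y0:y1,x0:x1].max(2)
    m=(g<thr).astype(np.uint8)
    k,lab,st,ce=cv2.connectedComponentsWithStats(m)
    out=[]
    for i in range(1,k):
        if st[i,4]<amin: continue
        ys,xs=np.nonzero(lab==i);P=np.c_[xs+x0,ys+y0].astype(float);c=P.mean(0)
        w,v=np.linalg.eigh(np.cov((P-c).T));e=2*np.sqrt(w[1])*v[:,1]
        a,b=atz(n,*(c-e),44),atz(n,*(c+e),44)
        print(n,"px",c,"area",st[i,4],"pos@44",atz(n,*c,44),"len %.0f"%(np.linalg.norm(a-b)*.87),"dir",np.round(np.degrees(np.arctan2(*(a-b)[1::-1])),1))
        out.append(c)
    return out
E
python3 - <<'E'
from h import *
go(597,308,160,32)
blobs("side",(250,300,300,345));blobs("side",(295,180,320,205));blobs("top",(370,245,400,280));blobs("top",(195,195,215,235))
s=get_image("side");cv2.imwrite("pics/s9.png",s[:,:,::-1])
b=(s[308:352,222:256].max(2)).astype(int)
E
```

```text
at [503.2 176.3 393.1] hd 87.5 F [-0.6 -0.   0.1] t 18.3 w 0.680
shift [135.3  86.8 233.8] turn 55.5 len 284
side px [272.  324.2] area 118 pos@44 [593.8 314.7  44. ] len 42 dir -144.7
side px [305.7 190.4] area 31 pos@44 [ 522.9 -407.    44. ] len 56 dir -70.0
side px [315.6 200.7] area 30 pos@44 [ 483.6 -327.2   44. ] len 61 dir -92.4
top px [381.8 263.7] area 48 pos@44 [ 521.2 -400.1   44. ] len 44 dir -59.8
top px [210.  217.5] area 36 pos@44 [569.  268.2  44. ] len 176 dir 19.4
```

```bash
python3 - <<'E'
from h import *
s=ctrl.sense();print(s["joints"],s["tcp_pos"])
for z in (250,500,550,600,650,700): print(z,proj("side",(174,-626,z))/.7)
E
```

```text
[ 0.1  0.3 -0.6  1.6  0.2  1.3 -0.6] [501.6 175.  388.2]
250 [561.8 180. ]
500 [576.4  90.9]
550 [579.6  71.3]
600 [582.9  51.1]
650 [586.3  30.2]
700 [589.8   8.6]
```

Call:
jog_arm(
  plan=[
    [0.0348,0.0221,0,0,0.06],
    [0.0348,0.0221,0,0,0.06],
    [0.0348,0.0221,0,0,0.06],
    [0.0348,0.0221,0,0,0.06],
    [0,0,0.025,7.9,0.06],
    [0,0,0.03,7.9,0.06],
    [0,0,0.035,7.9,0.06],
    [0,0,0.035,7.9,0.06],
    [0,0,0.035,7.9,0.06],
    [0,0,0.035,8,0.06],
    [0,0,0.035,8,0.06],
    [0,0,0,0,0.06],
  ],
)

```text
clock: 19.75
tcp_pos: [592.6, 308.1, 153.0]
orientation: [[0.848, 0.529, -0.01], [0.529, -0.849, -0.006], [-0.012, 0.0, -1.0]]
force: [0.2, -0.2, -0.5]
gripper_width: 0.68
grip_force: 0.0
```

```bash
python3 - <<'E'
from h import *
go(596,310,36,32)
blobs("side",(240,300,300,345))
E
```

```text
at [592.6 308.1 153. ] hd 32.0 F [ 0.2 -0.2 -0.5] t 19.8 w 0.680
shift [  5.2   0.2 116.9] turn -0.0 len 117
side px [280.1 301. ] area 24 pos@44 [579.4 230.   44. ] len 24 dir -159.4
side px [272.7 323.9] area 144 pos@44 [592.1 313.4  44. ] len 44 dir -144.3
```

Call:
jog_arm(
  plan=[
    [0.003,-0.002,0.025,0,0.06],
    [0,0,0.03,0,0.06],
    [0,0,0.03,0,0.06],
    [0,0,0.02,0,0.06],
    [0,0,0.011,0,0.06],
    [0,0,0,0,0.03],
    [0,0,0,0,0.005],
    [0,0,0,0,0.005],
    [0,0,0,0,0.005],
    [0,0,0,0,0.005],
    [0,0,0,0,0.005],
    [0,0,0,0,0.005],
  ],
)

```text
clock: 21.0
tcp_pos: [598.2, 313.9, 43.8]
orientation: [[0.848, 0.53, 0.0], [0.53, -0.848, 0.0], [0.0, 0.0, -1.0]]
force: [0.5, 0.7, 1.4]
gripper_width: 0.152
grip_force: 30.0
```

```bash
python3 - <<'E'
from h import *
hinge()
s=get_image("side");cv2.imwrite("pics/s10.png",s[:,:,::-1])
# pail rim/body: print dark-grey extents row by row near the pail
for v in range(306,358,4):
    r=s[v,222:262].astype(int).sum(1)//3
    print(v,' '.join('%3d'%x for x in r[::2]))
E
```

```text
hinge est [691.5 372.2  43.8] hd 32.0 [598.2 313.9  43.8] F [0.5 0.7 1.4] grip 29.99986463226378 13.382737495103187
306 221 223 222 223 222 222 224 221 223 223 223 223 222 191 141 135 123  49  76  73
310 223 222 219 221 223 221 191 173 174 129 153 176 224 177 133 135 134 133 123 104
314 220 221 222 221 198 166 171 175 172 154 129 129 187 208 208 198 145  99 103 105
318 220 221 221 218 125 164 175 174 157 153 103  79  91 179 198 196 199 178 107 108
322 220 222 222 222 207 115 134 140 213 219 204 186 101 148 200 216 219 138 113 102
326 221 220 221 221 221 172 109  89  96  98  94  98 174 146 193 200 197 191 143 151
330 221 221 221 200 103  85  89  92  96  94  96 139 148  80 137 156 152 146 164 193
334 223 221 221 172  78  90  97  91  96  98 103 178  99  81 143 196 200 200 199 187
338 220 223 224 179 141 125 100  87  90  86  89 106 141 134  75 125 129 108 155 178
342 220 221 204 133  95 105 113 118 121 121 117 111  96  88  76 118 196 198 196 198
346 222 221 218 143 132 107 114 119 120 118 116 110 101  90  73 158 197 198 197 194
350 222 220 217 191 117 104 114 118 120 113 113 108 104  86 142 198 195 197 197 198
354 220 221 220 217 193 155 126 115 116 115 110 113 151 215 222 197 197 199 194 197
```

Call:
jog_arm(
  plan=[
    [0,0,-0.01,0,0.005],
    [0,0,-0.025,0,0.005],
    [0,0,-0.03,0,0.005],
    [0,0,-0.015,0,0.005],
    [0,-0.028,0,0,0.005],
    [0,-0.028,0,0,0.005],
    [0,-0.028,0,0,0.005],
    [0,-0.028,0,4.5,0.005],
    [0,0,0,7.5,0.005],
    [0,0,0,7.5,0.005],
    [0,0,0,7.5,0.005],
    [0,0,0,7.5,0.005],
  ],
)

```text
clock: 22.25
tcp_pos: [538.4, 408.6, 123.2]
orientation: [[0.999, -0.049, -0.001], [-0.049, -0.999, -0.001], [-0.001, 0.001, -1.0]]
force: [-0.5, 0.3, -2.6]
gripper_width: 0.153
grip_force: 30.0
```

```bash
python3 - <<'E'
from h import *
go(355,400,126,-2.5)
# measure frame: look at runner near end & side image saved
s=get_image("side");cv2.imwrite("pics/s11.png",s[:,:,::-1])
for v in range(268,292,2):
    r=s[v,285:335].astype(int).sum(1)//3
    print(v,' '.join('%3d'%x for x in r[::2]))
print("pred near runner",[proj("side",(503+d,276+4,159)) for d in(-32,0,32)])
E
```

```text
at [538.4 408.6 123.2] hd -2.8 F [-0.5  0.3 -2.6] t 22.2 w 0.153
shift [-182.7   17.7   -2.7] turn -0.3 len 184
268  67  71  70  72  71  70  62  62  61  59  61  64  65  59  56  92 169 219 221 224 222 224 221 222 221
270  66  68  68  71  71  71  63  56  59  59  60  64  60  64  79  84 152 147 172 211 222 220 223 223 223
272  80  74  72  72  76  77  76  70  59  61  64  67  77  89  66  74 152 200 223 223 224 222 223 222 223
274  84  94  93  88  81  77  77  77  59  63  89  93  88  70  44  83 160 219 221 222 221 222 223 224 224
276  59  71  81  89  95 101 102 104  76  69  84  72  64  46  39 124 166 224 223 224 223 223 223 222 224
278  51  53  59  68  74  76  76  75  65  58  57  53  57  52  60 157 171 224 224 223 222 223 223 224 219
280  51  58  59  54  57  52  55  51  44  43  61  56  53  39  23 109 127 162 187 223 222 223 224 198 154
282  85  67  55  54  56  55  59  58  51  53  53  65  63  19  32 108 108 103 132 222 222 222 216 153 134
284  68  97 101  95  84  76  75  76  81  93  96  80  41   0  67 165 167 209 214 222 225 213 143 136 135
286  19  34  72  98 106 105 106 107 105  90  59  22   3   3 120 165 205 224 221 224 192 138 135 138 136
288  15   2  10  23  32  42  39  38  30  13  10  10   7  24 144 196 222 223 220 173 138 136 134 135 137
290  21  14   7  18  12  17  15  19  17  12   9   9  12  42 184 223 223 222 190 135 135 136 137 137 138
pred near runner [array([324., 283.]), array([310.8, 282.1]), array([297.7, 281.3])]
```

Call:
jog_arm(
  plan=[
    [-0.0366,0.003,0,0,0.005],
    [-0.0366,0.003,0,0,0.005],
    [-0.0366,0.003,-0.001,0,0.005],
    [-0.0366,0.004,-0.001,0,0.005],
    [-0.0366,0.004,-0.001,0,0.005],
    [0.001,0.025,0,0,0.005],
    [0.002,0.03,0,0,0.005],
    [0.002,0.03,0,0,0.005],
    [0.002,0.03,0,0,0.005],
    [0.0015,0.03,0,0,0.005],
    [0,0.01,0,0,0.005],
    [0,0,0,0,0.005],
  ],
)

```text
clock: 23.5
tcp_pos: [356.9, 243.6, 126.6]
orientation: [[0.999, -0.045, -0.0], [-0.045, -0.999, -0.001], [-0.0, 0.001, -1.0]]
force: [-0.4, 1.3, -0.8]
gripper_width: 0.154
grip_force: 30.0
```

```bash
python3 - <<'E'
from h import *
go(421.4,241.2,126,-2.5)
s=get_image("side");cv2.imwrite("pics/s12.png",s[:,:,::-1])
print("near runner pred",[proj("side",(507+d,280,159)) for d in(-32,0,32)])
for v in range(274,290,1):
    r=s[v,285:335].astype(int).sum(1)//3
    print(v,' '.join('%3d'%x for x in r[::2]))
P=ctrl.sense()["tcp_pos"];h=P+[84*.999,-84*.049,0]
print("hook",h,"px: hooktop",proj("side",h+[0,0,82.2]),"rimL/R",[proj("side",h+[d,0,11.2]) for d in(-29,29)],"bottom",proj("side",h+[0,0,-43.8]),[proj("side",h+[d,0,-43.8]) for d in(-29,29)])
E
```

```text
at [356.9 243.6 126.6] hd -2.6 F [-0.4  1.3 -0.8] t 23.5 w 0.154
shift [64.6 -0.5  0.6] turn -0.1 len 65
near runner pred [array([322.4, 282.9]), array([309.2, 282. ]), array([296.1, 281.2])]
274 157 157 158 157 158 158 155 156 152 141  82  64 106 138 156 155 152 207 215 215 211 168  99  95  94
275 158 157 157 159 158 155 156 154 152 141  83  65 107 137 156 153 155 212 213 215 199 136  92  90  90
276 157 158 158 157 156 156 156 155 153 140  81  64 106 135 157 153 156 214 214 214 173 107  87  91  90
277 157 158 156 158 156 155 155 160 149 131  78  65  99 134 155 154 157 215 215 213 139  86  88  91  93
278 156 156 157 156 157 150 162 179 149 130 107  86 105 137 152 151 156 214 216 203 120  82  88  90  93
279 157 157 156 156 158 151 165 189 179 167 172 140 117 153 160 160 164 205 214 189 118  80  86  93  95
280 158 157 160 156 157 150 138 163 164 167 179 164 141 187 192 186 182 183 199 190 122  84  87  91  90
281 158 159 156 157 156 153 141 146 117 120 136 145 144 171 180 178 187 182 187 199 128  88  89  90  87
282 156 157 157 156 156 156 153 153 129 113 119 145 149 129 137 143 152 160 
[... 228 characters left out ...]
 97  88
285 157 159 156 156 159 154 156 155 156 157 159 155 154 157 157 155 180 216 210 137  67 110 147 120 107
286 159 156 158 159 157 156 157 155 157 157 155 156 155 155 158 153 194 215 200 114  74  94 119 130 136
287 157 158 155 156 156 156 159 155 157 156 157 156 155 156 155 160 208 215 189 106  79  90  95 106 118
288 158 157 157 156 155 157 157 157 154 154 155 155 155 159 154 185 214 215 187 111  79  92  96 101  95
289 158 155 158 157 156 155 156 157 156 157 157 154 158 154 162 206 216 216 187 130  81  93 102 107 100
hook [441.  241.2 126.8] px: hooktop [337.5 257.5] rimL/R [array([346.5, 280.6]), array([323.5, 279.2])] bottom [333.2 296.2] [array([344.4, 296.9]), array([322. , 295.5])]
```

Call:
jog_arm(
  plan=[
    [0.01,0,0,0,0.005],
    [0.02,0,0,0,0.005],
    [0.02,0,0,0,0.005],
    [0.0145,-0.0005,0,0,0.005],
    [0,0,0,0,0.005],
    [0,0,0.008,0,0.005],
    [0,0,0.01,0,0.005],
    [0,0,0.008,0,0.005],
    [0,0,0,0,0.005],
  ],
)

```text
clock: 24.45
tcp_pos: [419.8, 242.0, 99.0]
orientation: [[0.999, -0.043, -0.003], [-0.043, -0.999, -0.002], [-0.003, 0.002, -1.0]]
force: [0.6, -0.5, -1.2]
gripper_width: 0.154
grip_force: 30.0
```

Call:
jog_arm(
  plan=[
    [0,0,0.004,0,0.005],
    [0,0,0.004,0,0.005],
    [0,0,0.002,0,0.005],
    [0,0,0,0,0.005],
  ],
)

```text
clock: 24.85
tcp_pos: [421.2, 242.3, 90.3]
orientation: [[0.999, -0.044, -0.0], [-0.044, -0.999, -0.0], [-0.0, 0.0, -1.0]]
force: [-0.0, 0.7, -1.9]
gripper_width: 0.158
grip_force: 30.0
```

```bash
python3 - <<'E'
from h import *
go(421.4,241.2,88.3,-2.5)
s=get_image("side");cv2.imwrite("pics/s13.png",s[:,:,::-1])
E
```

```text
at [421.2 242.3  90.3] hd -2.5 F [-0.   0.7 -1.9] t 24.9 w 0.158
shift [0.2 1.1 2. ] turn -0.0 len 2
```

Call:
jog_arm(
  plan=[
    [0,0,0.001,0,0.005],
    [0,0,0.001,0,0.005],
    [0,0,0.001,0,0.005],
    [0,0,0,0,0.005],
    [0,0,0,0,0.005],
  ],
)

```text
clock: 25.4
tcp_pos: [421.6, 242.4, 87.7]
orientation: [[0.999, -0.044, 0.0], [-0.044, -0.999, 0.0], [0.0, -0.0, -1.0]]
force: [-0.4, -0.2, -0.2]
gripper_width: 0.159
grip_force: 30.0
```

Call:
jog_arm(
  plan=[
    [0,0,0.001,0,0.005],
    [0,0,0.001,0,0.005],
    [0,0,0,0,0.005],
    [0,0,0,0,0.005],
  ],
)

```text
clock: 25.8
tcp_pos: [421.8, 242.6, 85.8]
orientation: [[0.999, -0.044, 0.001], [-0.044, -0.999, 0.0], [0.001, -0.001, -1.0]]
force: [0.2, -1.3, 5.5]
gripper_width: 0.152
grip_force: 30.0
```

Call:
jog_arm(
  plan=[
    [0,0,-0.003,0,0.005],
    [0,0,0,0,0.02],
    [0,0,0,0,0.03],
    [0,0,0,0,0.045],
    [0,0,0,0,0.05],
    [0,0,0,0,0.05],
    [0,0,-0.015,0,0.05],
    [0,0,-0.03,0,0.05],
    [-0.01,0,-0.03,0,0.05],
    [-0.03,0,-0.01,0,0.05],
    [-0.02,0,0,0,0.05],
    [0,0,0,0,0.05],
  ],
)

```text
clock: 27.0
tcp_pos: [359.2, 245.0, 173.7]
orientation: [[0.999, -0.041, -0.001], [-0.041, -0.999, -0.0], [-0.001, 0.0, -1.0]]
force: [1.5, 0.2, 0.1]
gripper_width: 0.57
grip_force: 0.0
```

```bash
python3 - <<'E'
from h import *
go(421.4,241.2,88.3,-2.5)
s=get_image("side");cv2.imwrite("pics/s14.png",crop("side",s,270,180,400,310,6)[:600,:780])
blobs("side",(315,255,360,310));blobs("side",(295,180,320,205))
print("pred grip px",proj("side",(418,241,88.5)))
E
```

```text
at [359.2 245.  173.7] hd -2.4 F [1.5 0.2 0.1] t 27.0 w 0.570
shift [62.4  1.2 85.4] turn 0.1 len 106
side px [342.6 294.8] area 124 pos@44 [410.2 190.2  44. ] len 43 dir 177.2
side px [305.7 190.4] area 31 pos@44 [ 522.9 -407.    44. ] len 56 dir -70.0
side px [315.6 200.8] area 29 pos@44 [ 483.7 -326.2   44. ] len 59 dir -91.2
pred grip px [342.3 295.1]
```

View pics/s14.png

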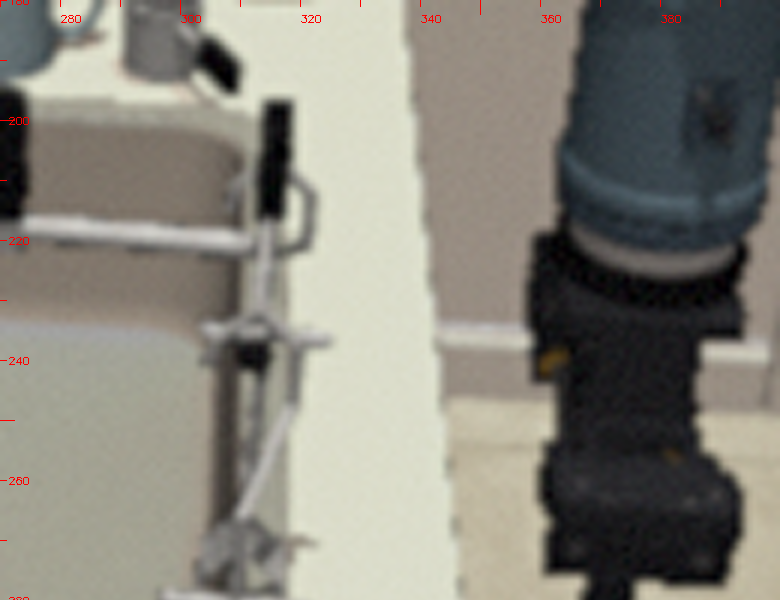

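Pail a hangs: its hook sits on the rail at (308,272) and its grip blob (342.6,294.8) matches the predicted (342.3,295.1). The frame hangs upright. Next is the right pail.

```bash
python3 - <<'E'
from h import *
go(522,-401,200,-60)
print("mug base front",atz("side",266,192.5,0),"L/R",atz("side",250,188,0),atz("side",277,188,0),"top front",tri((268,172),(411,226)))
print("mug rim v range z90", [atz("side",268,v,90) for v in (166,172)])
print("bowl base",atz("side",315,178,0),"top",atz("side",315,164,50))
print("pail c body top", atz("top",404,258,55))
t=get_image("top");g=t[240:280,370:400]
blobs("top",(370,245,400,280))
E
```

```text
at [362.2 245.  173.5] hd -2.5 F [-0.2 -0.5 -0.4] t 27.1 w 0.568
shift [188.3 638.2 -26.5] turn 57.5 len 666
mug base front [ 686.9 -452.8    0. ] L/R [ 758.3 -485.2    0. ] [ 644.5 -497.5    0. ] top front (array([ 682.9, -484.2,   80.6]), np.float64(2.605867305225299))
mug rim v range z90 [array([ 685.4, -520.2,   90. ]), array([ 679.8, -462.8,   90. ])]
bowl base [ 483.2 -610.6    0. ] top [ 486.2 -650.6   50. ]
pail c body top [ 556.6 -473.5   55. ]
top px [381.8 263.7] area 48 pos@44 [ 521.1 -400.1   44. ] len 44 dir -59.4
```

Call:
jog_arm(
  plan=[
    [0.0118,0.0399,-0.003,0,0.06],
    [0.0118,0.0399,-0.003,0,0.06],
    [0.0118,0.0399,-0.003,0,0.06],
    [0.0118,0.0399,-0.003,0,0.06],
    [0.0118,0.0399,-0.003,0,0.06],
    [0.0118,0.0399,-0.003,0,0.06],
    [0.0118,0.0399,-0.003,0,0.06],
    [0.0118,0.0399,-0.003,0,0.06],
    [0.0118,0.0399,0,0,0.06],
    [0.0118,0.0399,0,0,0.06],
    [0.0118,0.0399,0,0,0.06],
    [0.0118,0.0399,0,0,0.06],
  ],
)

```text
clock: 28.45
tcp_pos: [482.1, -242.1, 197.1]
orientation: [[0.999, -0.045, -0.0], [-0.045, -0.999, -0.0], [-0.0, 0.0, -1.0]]
force: [-0.3, 0.7, -0.4]
gripper_width: 0.68
grip_force: 0.0
```

Call:
jog_arm(
  plan=[
    [0.0118,0.0399,0,0,0.06],
    [0.0118,0.0399,0,0,0.06],
    [0.0118,0.0399,0,0,0.06],
    [0,0,0,7.2,0.06],
    [0,0,0,7.2,0.06],
    [0,0,0,7.2,0.06],
    [0,0,0,7.2,0.06],
    [0,0,0,7.2,0.06],
    [0,0,0,7.2,0.06],
    [0,0,0,7.2,0.06],
    [0,0,0,7.1,0.06],
  ],
)

```text
clock: 29.55
tcp_pos: [511.7, -361.5, 196.9]
orientation: [[0.495, -0.869, -0.001], [-0.869, -0.495, -0.0], [-0.0, 0.001, -1.0]]
force: [0.5, 0.3, -0.5]
gripper_width: 0.684
grip_force: 0.0
```

```bash
python3 - <<'E'
from h import *
go(522,-402,100,-60)
blobs("side",(295,180,320,205));blobs("top",(370,245,400,280))
# hanging pail check
blobs("side",(330,275,360,310))
E
```

```text
at [ 511.7 -361.5  196.9] hd -60.3 F [ 0.5  0.3 -0.5] t 29.6 w 0.684
shift [40.3 11.1 96.9] turn -0.3 len 106
side px [306.  190.3] area 41 pos@44 [ 521.6 -407.9   44. ] len 58 dir -64.8
side px [315.5 200.6] area 31 pos@44 [ 483.8 -327.9   44. ] len 62 dir -91.4
top px [388.6 248.9] area 169 pos@44 [ 589.2 -417.9   44. ] len 76 dir -70.2
top px [382.2 263.6] area 55 pos@44 [ 521.9 -401.3   44. ] len 47 dir -60.2
side px [342.6 294.9] area 123 pos@44 [410.1 190.6  44. ] len 44 dir 175.5
```

Call:
jog_arm(
  plan=[
    [0.0205,0.0055,0,0,0.06],
    [0.02,0.0055,0.01,0,0.06],
    [0,0,0.03,0,0.06],
    [0,0,0.03,0,0.06],
    [0,0,0.03,0,0.06],
    [0,0,0.025,0,0.06],
    [0,0,0.02,0,0.06],
    [0,0,0,0,0.06],
    [0,0,0,0,0.06],
  ],
)

```text
clock: 30.6
tcp_pos: [522.5, -401.6, 52.6]
orientation: [[0.501, -0.865, -0.0], [-0.865, -0.501, 0.0], [-0.0, 0.0, -1.0]]
force: [-0.9, 0.9, 0.3]
gripper_width: 0.677
grip_force: 0.0
```

```bash
python3 - <<'E'
from h import *
go(522,-402.5,42,-60)
E
```

```text
at [ 522.5 -401.6   52.6] hd -59.9 F [-0.9  0.9  0.3] t 30.6 w 0.677
shift [ 0.5  0.9 10.6] turn 0.1 len 11
```

Call:
jog_arm(
  plan=[
    [0,0,0.011,0,0.06],
    [0,0,0,0,0.03],
    [0,0,0,0,0.005],
    [0,0,0,0,0.005],
    [0,0,0,0,0.005],
    [0,0,0,0,0.005],
    [0,0,0,0,0.005],
    [0,0,0,0,0.005],
    [0,0,0,0,0.005],
  ],
)

```text
clock: 31.5
tcp_pos: [522.6, -401.4, 41.6]
orientation: [[0.5, -0.866, 0.0], [-0.866, -0.5, -0.0], [0.0, -0.0, -1.0]]
force: [-0.6, 0.4, 0.9]
gripper_width: 0.153
grip_force: 29.8
```

```bash
python3 - <<'E'
from h import *
hinge()
blobs("side",(295,180,320,205));blobs("top",(370,245,400,280))
# pail body extents: top view rows and side rows
s=get_image("side");t=get_image("top")
for v in range(176,196,2): print(v,' '.join('%3d'%x for x in s[v,284:312].astype(int).sum(1)//3))
print()
for v in range(244,276,2): print(v,' '.join('%3d'%x for x in t[v,386:426].astype(int).sum(1)//3))
E
```

```text
hinge est [ 577.5 -496.7   41.6] hd -60.0 [ 522.6 -401.4   41.6] F [-0.6  0.4  0.9] grip 29.76848124526441 13.485969219862817
side px [305.9 187. ] area 151 pos@44 [ 522.8 -436.    44. ] len 130 dir -90.2
side px [315.6 200.4] area 33 pos@44 [ 483.6 -329.6   44. ] len 64 dir -91.8
top px [387.7 259.4] area 545 pos@44 [ 544.  -418.8   44. ] len 134 dir 27.1
176  77  25  11  25  37  40  50  57  52  46  38  32  23  23  19  23  39  51  55  57  48  46  58  61  54  31  27  41
178  63  29  12  19  13  21  28  27  31  25  43  49  44  27  20  14  32  32  33  34  31  34  32  41  55  59  50  67
180 137  71  20   9  11   9  20  22  28  55  75  76  81  67  54  59  55  50  33  28  23  17  21  42  73  61  26  20
182 167 119 100  73  34  18  23  17  26  36  49  56  61  62  77  67  45  39  31  22  36  58  54  34  36  24   6  15
184 119 142 184 185 147  89  32  16  29  68  90  93  88  87  83  81  52  24  11  22  52  99 113  76  31  11  12  12
186 113 122 144 178 197 156  88  45  58  90 106  98  93  90  85  81  51  24  16  15  15  52  94  77  31  13  17  19
188 196 203 207 214 207 154 102  92 101 107 1
[... 2343 characters left out ...]
 171 220 216 216 215 215 215 215 215 215 216
268  67  59  48  51  50  50  50  49  51  51  51  50  50  51  51  51  51  53  57  49  51  78 117 141 146 145 144 144 142 137 168 218 216 216 215 216 216 215 216 215
270  43  49  51  51  51  51  51  51  50  51  51  50  51  51  51  51  54  53  50  50  47  70 119 147 146 145 145 142 174 223 219 216 216 215 215 215 215 216 215 215
272  79  44  50  52  59  59  51  51  51  51  51  50  51  51  50  50  51  53  48  44  47  90 137 146 145 145 145 144 142 161 205 218 216 216 215 215 215 215 216 216
274 103  47  46  51  52  52  52  54  58  55  50  50  47  46  45  44  42  48  84 129 150 147 146 145 146 145 145 145 145 143 140 171 221 218 216 215 215 215 215 215
```

Call:
jog_arm(
  plan=[
    [0,0,-0.01,0,0.005],
    [0,0,-0.025,0,0.005],
    [0,0,-0.03,0,0.005],
    [0,0,-0.015,0,0.005],
    [0,0,0,-7.2,0.005],
    [0,0,0,-7.2,0.005],
    [0,0,0,-7.2,0.005],
    [0,0,0,-7.2,0.005],
    [0,0,0,-7.2,0.005],
    [0,0,0,-7.2,0.005],
    [0,0,0,-7.2,0.005],
    [0,0,0,-7.1,0.005],
  ],
)

```text
clock: 32.9
tcp_pos: [522.1, -401.1, 121.3]
orientation: [[0.999, -0.039, -0.001], [-0.039, -0.999, 0.0], [-0.001, -0.0, -1.0]]
force: [-0.5, 0.9, -2.0]
gripper_width: 0.156
grip_force: 29.9
```

```bash
python3 - <<'E'
from h import *
go(410,0,58,-2.5);blobs("side",(330,275,360,310))
E
```

```text
at [ 522.1 -401.1  121.3] hd -2.2 F [-0.5  0.9 -2. ] t 32.9 w 0.156
shift [-127.6 -396.4   63.5] turn 0.3 len 421
side px [342.5 294.9] area 122 pos@44 [410.3 190.5  44. ] len 44 dir 176.6
```

Call:
jog_arm(
  plan=[
    [-0.0116,-0.036,0,0.2,0.005],
    [-0.0116,-0.036,0,0,0.005],
    [-0.0116,-0.036,0,0,0.005],
    [-0.0116,-0.036,0,0,0.005],
    [-0.0116,-0.036,0.01,0,0.005],
    [-0.0116,-0.036,0.01,0,0.005],
    [-0.0116,-0.036,0.01,0,0.005],
    [-0.0116,-0.036,0.01,0,0.005],
    [-0.0116,-0.036,0.01,0,0.005],
    [-0.0116,-0.036,0.01,0,0.005],
    [-0.0116,-0.036,0.003,0,0.005],
    [0,0,0,0,0.005],
  ],
)

```text
clock: 34.15
tcp_pos: [412.0, 5.3, 58.1]
orientation: [[0.999, -0.042, -0.002], [-0.042, -0.999, 0.002], [-0.002, -0.002, -1.0]]
force: [0.3, -0.8, -1.4]
gripper_width: 0.156
grip_force: 30.0
```

```bash
python3 - <<'E'
from h import *
go(384,119,58,-2.5);blobs("side",(330,275,360,310))
E
```

```text
at [412.    5.3  58.1] hd -2.4 F [ 0.3 -0.8 -1.4] t 34.1 w 0.156
shift [ -32.7 -112.4    0.4] turn 0.1 len 117
side px [342.6 294.9] area 122 pos@44 [410.1 190.7  44. ] len 44 dir 175.7
```

Call:
jog_arm(
  plan=[
    [-0.004,-0.02,0,0,0.005],
    [-0.009,-0.03,0,0,0.005],
    [-0.01,-0.03,0,0,0.005],
    [-0.0097,-0.0324,0,0,0.005],
    [0,0,0,0,0.005],
    [0,0,0,0,0.005],
  ],
)

```text
clock: 34.8
tcp_pos: [387.1, 113.8, 58.7]
orientation: [[0.999, -0.048, 0.001], [-0.048, -0.999, -0.0], [0.001, 0.0, -1.0]]
force: [-0.2, -0.8, -1.5]
gripper_width: 0.155
grip_force: 30.0
```

```bash
python3 - <<'E'
from h import *
go(414,117.5,124,-2.5);print(ctrl.sense()["joints"]*1.0)
s=get_image("side");cv2.imwrite("pics/s15.png",s[:,:,::-1])
# pail body edges, vs prediction
P=ctrl.sense()["tcp_pos"];h=P+[86*.999,-86*.044,0]
print([proj("side",h+[d,0,-41.6+40]) for d in(-29,29)])
for v in range(258,276,3): print(v,' '.join('%3d'%x for x in s[v,296:346].astype(int).sum(1)//3))
E
```

```text
at [387.1 113.8  58.7] hd -2.8 F [-0.2 -0.8 -1.5] t 34.8 w 0.155
shift [ 26.7  -5.  -65.2] turn -0.3 len 71
[-0.4  0.5  0.   2.3 -0.   0.4 -2. ]
[array([329.7, 271.5]), array([309.7, 270.3])]
258 159 156 155 154 158 155 153 151 137 107  74  57  57  97 132 125 137 177 176 160 153 162 189 157 112 124 140 171 178 140 139 191 214 214 214 217 212 207 184 164 144 132 130 115  75  34  34  35  27  27
261 156 158 157 156 158 154 154 153 133 101  69  57  63  82 110 156 175 146 127 120 120 120 126 107 105 141 161 166 166 156 157 192 215 216 208 172 136 123 124 127 127 131 129 109  69  41  38  36  41  38
264 154 156 154 157 157 154 154 153 132  98  66  56  62 109 168 174 131  89  83  87  90  91  93  90  89 107 146 159 130  95 100 150 190 210 215 215 214 201 188 155 129 126 127 119  89  51  42  48  57  51
267 158 158 156 156 158 155 154 148 118  90  95 102 103 107 112 103  91  88  82  88  90  89  91 117 152 151 119  89  79  77  79  83 124 183 209 217 216 217 218 215 210 170 136 125  95  44  27  29  28  28
270 158 156 158 157 156 154 151 137 130 125 121 121 109 108 115 129 119 102  89  93 100 108 114 129 113  90  82  79  82  86 102 117 120 148 169 175 175 171 165 170 174 163 151 119  72  32  21  25  22  20
273 156 158 158 154 155 148 123 124 133 132 117  99  93 106 107  96  86  93 122 144 152 125 109 115 112 111 116 125 117 102  82  96 157 205 213 204 187 181 181 170 133  99  95  78  52  17  17  32  39  38
```

Call:
jog_arm(
  plan=[
    [0,-0.003,-0.01,-0.3,0.005],
    [0,-0.002,-0.02,0,0.005],
    [0,0,-0.02,0,0.005],
    [0,0,-0.015,0,0.005],
    [0,0,0,0,0.005],
    [0,0,0,0,0.005],
  ],
)

```text
clock: 35.45
tcp_pos: [387.1, 118.4, 123.8]
orientation: [[0.999, -0.044, 0.001], [-0.044, -0.999, 0.0], [0.001, -0.0, -1.0]]
force: [0.1, 0.4, -1.2]
gripper_width: 0.157
grip_force: 30.0
```

```bash
python3 - <<'E'
from h import *
go(414,117.5,124,-2.5);print(ctrl.sense()["joints"][[3,5]]*100)
blobs("side",(330,275,360,310))
E
```

```text
at [387.1 118.4 123.8] hd -2.5 F [ 0.1  0.4 -1.2] t 35.5 w 0.157
shift [26.9 -0.2 -0.2] turn -0.0 len 27
[225.3  54.1]
side px [343.4 294.4] area 128 pos@44 [407.7 188.2  44. ] len 43 dir -176.7
```

Call:
jog_arm(
  plan=[
    [0.007,0,0,0,0.005],
    [0.01,0,0,0,0.005],
    [0.01,0,0,0,0.005],
    [0,0,0,0,0.005],
    [0,0,0,0,0.005],
  ],
)

```text
clock: 36.0
tcp_pos: [413.8, 117.9, 123.2]
orientation: [[0.999, -0.043, -0.0], [-0.043, -0.999, -0.0], [-0.0, 0.0, -1.0]]
force: [0.4, -0.1, -1.5]
gripper_width: 0.158
grip_force: 30.0
```

```bash
python3 - <<'E'
from h import *
go(414,117.5,86.5,-2.5)
blobs("side",(330,275,360,310))
s=get_image("side")
print("runner pred",[proj("side",(507+d,280,159)) for d in(-32,0,32)])
for v in range(277,285,1): print(v,' '.join('%3d'%x for x in s[v,290:330].astype(int).sum(1)//3))
E
```

```text
at [413.8 117.9 123.2] hd -2.5 F [ 0.4 -0.1 -1.5] t 36.0 w 0.158
shift [ 0.2  0.4 36.7] turn 0.0 len 37
side px [340.3 295.1] area 129 pos@44 [416.4 192.   44. ] len 43 dir 173.6
runner pred [array([322.4, 282.9]), array([309.2, 282. ]), array([296.1, 281.2])]
277 153 155 155 155 156 156 164 164 164 155 127 119 136 134 107  77  67  90 100  95 123 128 111  97 105 117 138 141 132 142 184 204 209 212 204 192 189 195 201 167
278 159 156 155 156 157 162 183 190 188 181 168 157 151 142 124 106  87  95  99  94 103 102  94  86  98 114 136 141 129 126 152 161 168 189 187 181 180 183 192 165
279 154 157 157 156 154 152 163 177 179 183 184 189 183 184 181 173 141 118 118 133 139 135 139 142 134 139 150 145 134 134 140 141 147 157 157 148 138 139 148 138
280 156 154 156 156 150 127 122 132 140 148 159 165 170 175 177 180 157 145 154 177 183 189 191 189 179 178 177 167 161 166 177 186 184 181 177 166 135 117 119 113
281 157 157 155 156 152 139 132 136 143 146 150 143 124 118 125 130 134 130 142 161 171 180 177 180 180 187 185 190 186 184 185 197 199 194 189 187 172 166 159 128
282 155 154 155 156 153 151 151 155 153 150 145 122  98  85  86  96 101 100 106 110 116 121 126 135 142 153 160 159 163 163 161 181 189 190 189 191 186 187 182 143
283 157 155 156 157 157 154 156 156 151 140 136 112  95  90  88  89  93  85  83  91  89  95 106 130 127 139 142 129 128 143 161 182 188 187 185 186 189 192 184 139
284 155 157 155 152 155 155 156 150 143 134 130 112  94  89  90  91  93  90  85  88  92 105 140 151 130 137 147 141 154 170 181 186 187 185 188 187 186 190 181 146
```

Call:
jog_arm(
  plan=[
    [0,0,0,0,0.005],
    [0,0,0,0,0.005],
    [0,0,0,0,0.005],
    [0,0,0,0,0.005],
    [0,0,0,0,0.005],
    [0,0,0,0,0.005],
    [0,0,0,0,0.005],
  ],
)

```text
clock: 36.8
tcp_pos: [413.7, 118.0, 123.5]
orientation: [[0.999, -0.042, -0.0], [-0.042, -0.999, 0.0], [-0.0, -0.0, -1.0]]
force: [-0.1, 0.0, -1.2]
gripper_width: 0.156
grip_force: 30.0
```

```bash
python3 - <<'E'
from h import *
for i in range(8): blobs("side",(330,275,360,310))
go(414,117.5,86.5,-2.5)
s=get_image("side");cv2.imwrite("pics/s16.png",s[:,:,::-1])
E
```

```text
side px [341.7 294.4] area 129 pos@44 [412.5 188.8  44. ] len 44 dir -179.6
side px [341.6 294.5] area 129 pos@44 [412.8 189.   44. ] len 44 dir -179.7
side px [341.7 294.4] area 129 pos@44 [412.5 188.8  44. ] len 44 dir -179.6
side px [341.7 294.4] area 129 pos@44 [412.5 188.8  44. ] len 44 dir -179.6
side px [341.8 294.4] area 128 pos@44 [412.3 188.8  44. ] len 44 dir -179.2
side px [341.7 294.4] area 129 pos@44 [412.5 188.8  44. ] len 44 dir -179.6
side px [341.7 294.4] area 127 pos@44 [412.5 188.9  44. ] len 44 dir 179.6
side px [341.7 294.4] area 129 pos@44 [412.5 188.8  44. ] len 44 dir -179.6
at [413.6 118.  123.5] hd -2.4 F [ 0.7  0.1 -1.7] t 37.2 w 0.154
shift [ 0.4  0.5 37. ] turn 0.1 len 37
```

Call:
jog_arm(
  plan=[
    [0,0,0.006,0,0.005],
    [0,0,0.006,0,0.005],
    [0,0,0,0,0.005],
    [0,0,0,0,0.005],
  ],
)

```text
clock: 37.65
tcp_pos: [413.4, 117.8, 111.1]
orientation: [[0.999, -0.042, -0.001], [-0.042, -0.999, -0.0], [-0.001, 0.0, -1.0]]
force: [0.6, -1.3, -1.6]
gripper_width: 0.154
grip_force: 30.0
```

```bash
python3 - <<'E'
from h import *
for i in range(3): blobs("side",(330,275,360,310))
go(414,117.5,86.5,-2.5)
E
```

```text
side px [341.8 294.4] area 128 pos@44 [412.3 188.9  44. ] len 45 dir -176.0
side px [341.8 294.4] area 127 pos@44 [412.1 188.8  44. ] len 44 dir -177.0
side px [341.8 294.4] area 127 pos@44 [412.1 188.8  44. ] len 44 dir -177.0
at [413.8 118.  111.6] hd -2.4 F [-0.5  0.5 -1.5] t 37.8 w 0.157
shift [ 0.3  0.5 25.1] turn 0.1 len 25
```

Call:
jog_arm(
  plan=[
    [0,0,0.005,0,0.005],
    [0,0,0.005,0,0.005],
    [0,0,0.004,0,0.005],
    [0,0,0,0,0.005],
    [0,0,0,0,0.005],
  ],
)

```text
clock: 38.3
tcp_pos: [413.5, 117.9, 97.3]
orientation: [[0.999, -0.042, -0.001], [-0.042, -0.999, -0.0], [-0.0, 0.0, -1.0]]
force: [-0.2, -0.1, -1.0]
gripper_width: 0.156
grip_force: 30.0
```

```bash
python3 - <<'E'
from h import *
for i in range(3): blobs("side",(330,275,360,310))
go(414,117.5,86.5,-2.5)
E
```

```text
side px [341.8 294.4] area 127 pos@44 [412.1 188.8  44. ] len 44 dir -177.0
side px [341.8 294.4] area 127 pos@44 [412.1 188.8  44. ] len 44 dir -177.0
side px [341.9 294.5] area 126 pos@44 [411.9 188.9  44. ] len 45 dir -175.2
at [413.8 118.   97.6] hd -2.4 F [ 0.3  0.5 -1. ] t 38.5 w 0.157
shift [ 0.2  0.5 11.1] turn 0.1 len 11
```

Call:
jog_arm(
  plan=[
    [0,0,0.004,0,0.005],
    [0,0,0.004,0,0.005],
    [0,0,0,0,0.005],
    [0,0,0,0,0.005],
  ],
)

```text
clock: 38.85
tcp_pos: [413.5, 117.9, 89.3]
orientation: [[0.999, -0.042, -0.001], [-0.042, -0.999, -0.0], [-0.001, 0.0, -1.0]]
force: [-0.6, 0.2, -0.4]
gripper_width: 0.156
grip_force: 30.0
```

```bash
python3 - <<'E'
from h import *
for i in range(3): blobs("side",(330,275,360,310))
go(414,117.5,86.5,-2.5)
E
```

```text
side px [341.9 294.5] area 126 pos@44 [412.  188.9  44. ] len 44 dir -175.7
side px [341.8 294.5] area 125 pos@44 [412.1 189.1  44. ] len 44 dir -176.2
side px [341.8 294.5] area 125 pos@44 [412.1 189.1  44. ] len 44 dir -176.2
at [413.7 118.   89.6] hd -2.4 F [ 0.3 -0.2 -1.5] t 39.0 w 0.156
shift [0.3 0.5 3.1] turn 0.1 len 3
```

Call:
jog_arm(
  plan=[
    [0,0,0.001,0,0.005],
    [0,0,0.001,0,0.005],
    [0,0,0.001,0,0.005],
    [0,0,0.001,0,0.005],
    [0,0,0,0,0.005],
    [0,0,0,0,0.005],
  ],
)

```text
clock: 39.6
tcp_pos: [413.8, 118.0, 85.6]
orientation: [[0.999, -0.042, 0.0], [-0.042, -0.999, 0.0], [0.0, -0.0, -1.0]]
force: [-0.8, 0.0, 0.4]
gripper_width: 0.158
grip_force: 30.0
```

Call:
jog_arm(
  plan=[
    [0,0,0.001,0,0.005],
    [0,0,0,0,0.005],
    [0,0,0,0,0.005],
  ],
)

```text
clock: 39.9
tcp_pos: [414.0, 118.1, 84.7]
orientation: [[0.999, -0.042, 0.001], [-0.042, -0.999, 0.0], [0.001, -0.0, -1.0]]
force: [-0.3, 1.0, 3.1]
gripper_width: 0.153
grip_force: 30.0
```

Call:
jog_arm(
  plan=[
    [0,0,0.001,0,0.005],
    [0,0,0,0,0.005],
    [0,0,0,0,0.005],
  ],
)

```text
clock: 40.2
tcp_pos: [413.8, 118.0, 83.6]
orientation: [[0.999, -0.042, 0.0], [-0.042, -0.999, 0.0], [0.0, -0.0, -1.0]]
force: [0.0, 0.8, 4.0]
gripper_width: 0.16
grip_force: 30.0
```

```bash
python3 - <<'E'
from h import *
for i in range(3): blobs("side",(330,275,360,310))
go(414,117.5,86.5,-2.5)
E
```

```text
side px [341.8 294.5] area 127 pos@44 [412.1 189.1  44. ] len 45 dir -174.7
side px [341.6 294.7] area 127 pos@44 [412.8 189.9  44. ] len 44 dir 178.0
side px [341.5 294.8] area 124 pos@44 [413.1 190.2  44. ] len 44 dir 176.6
at [413.8 118.   83.6] hd -2.4 F [-0.   0.7  3.1] t 40.4 w 0.156
shift [ 0.2  0.5 -2.9] turn 0.1 len 3
```

Call:
jog_arm(
  plan=[
    [0,0,-0.0025,0,0.005],
    [0,0,0,0,0.015],
    [0,0,0,0,0.025],
    [0,0,0,0,0.035],
    [0,0,0,0,0.045],
    [0,0,0,0,0.045],
    [0,0,-0.01,0,0.045],
    [0,0,-0.025,0,0.045],
    [0,0,-0.035,0,0.045],
    [0,0,-0.035,0,0.045],
    [0,0,-0.035,0,0.045],
    [0,0,-0.035,0,0.045],
  ],
)

```text
clock: 41.55
tcp_pos: [413.3, 117.8, 263.2]
orientation: [[0.999, -0.042, 0.001], [-0.042, -0.999, 0.0], [0.001, -0.0, -1.0]]
force: [0.5, 0.3, -0.2]
gripper_width: 0.511
grip_force: 0.0
```

```bash
python3 - <<'E'
from h import *
go(614,174,390,-0.5)
for i in range(2): blobs("side",(310,240,360,310))
print("c grip pred",proj("side",(413,118,88.5)))
s=get_image("side");t=get_image("top");cv2.imwrite("pics/s17.png",s[:,:,::-1])
# knob now
blobs("side",(255,180,290,225)); print("knob pred",[proj("side",(609.7,173,z)) for z in (276,334)])
blobs("side",(300,195,325,245))
E
```

```text
at [413.3 117.8 263.2] hd -2.4 F [ 0.5  0.3 -0.2] t 41.5 w 0.511
shift [ 198.2  -64.7 -126.7] turn -1.9 len 244
side px [333.7 264. ] area 94 pos@44 [429.3  56.3  44. ] len 43 dir 161.5
side px [341.6 293.6] area 126 pos@44 [412.4 185.4  44. ] len 44 dir -176.6
side px [327.8 262.4] area 79 pos@44 [446.8  50.   44. ] len 43 dir 155.7
side px [340.7 293.3] area 124 pos@44 [415.1 184.7  44. ] len 44 dir 179.8
c grip pred [341.6 265.5]
side px [270.8 205.9] area 132 pos@44 [ 650.3 -270.2   44. ] len 153 dir -85.2
knob pred [array([271.5, 215.9]), array([271.7, 195.8])]
side px [317.3 207. ] area 83 pos@44 [ 477.3 -279.9   44. ] len 128 dir -95.9
side px [312.1 239. ] area 23 pos@44 [495.4 -69.5  44. ] len 29 dir -101.7
```

```bash
python3 - <<'E'
from h import *
for i in range(14):
    blobs("side",(300,240,360,310))
E
```

```text
side px [338.9 264.5] area 115 pos@44 [413.5  56.8  44. ] len 44 dir -174.8
side px [335.  296.3] area 124 pos@44 [431.1 197.9  44. ] len 44 dir 173.9
side px [344.7 261. ] area 116 pos@44 [395.2  38.   44. ] len 47 dir -161.0
side px [336.4 297.2] area 120 pos@44 [427.5 201.2  44. ] len 43 dir 170.5
side px [311.9 240.6] area 14 pos@44 [496.1 -60.7  44. ] len 22 dir -174.7
side px [349.3 258.1] area 110 pos@44 [379.8  22.   44. ] len 51 dir -157.8
side px [339.  297.5] area 122 pos@44 [420.6 202.   44. ] len 43 dir 171.2
side px [312.  240.7] area 12 pos@44 [495.7 -60.2  44. ] len 18 dir 166.1
side px [352.  256.4] area 108 pos@44 [370.8  12.8  44. ] len 52 dir -153.1
side px [342.6 296.9] area 121 pos@44 [410.7 198.7  44. ] len 43 dir 175.8
side px [311.9 240.6] area 12 pos@44 [495.9 -60.6  44. ] len 24 dir 162.5
side px [352.6 257.5] area 101 pos@44 [369.6  18.2  44. ] len 47 dir -161.4
side px [346.7 295.4] area 123 pos@44 [399.1 191.6  44. ] len 43 dir -179.7
side px [352.3 258.4] area 98 pos@44 [370.7  23.   44. ] len 47 dir -165.6
side px [350.4 293.4] area 128 pos@44 [388.1 1
[... 605 characters left out ...]
5  44. ] len 42 dir 172.3
side px [350.5 289.7] area 133 pos@44 [386.7 167.2  44. ] len 46 dir -175.7
side px [338.9 268.8] area 113 pos@44 [414.6  77.9  44. ] len 41 dir 165.2
side px [347.5 291.5] area 128 pos@44 [395.7 175.5  44. ] len 45 dir 5.3
side px [337.9 269. ] area 112 pos@44 [417.8  78.9  44. ] len 41 dir 167.9
side px [343.4 293.8] area 124 pos@44 [407.5 185.8  44. ] len 43 dir -177.9
side px [337.6 268.2] area 113 pos@44 [418.3  75.3  44. ] len 41 dir 169.6
side px [339.1 296. ] area 124 pos@44 [419.8 196.   44. ] len 44 dir 175.7
side px [337.8 266.2] area 114 pos@44 [417.3  65.7  44. ] len 42 dir 178.2
side px [335.1 297.6] area 122 pos@44 [431.  203.3  44. ] len 43 dir 169.7
```

Call:
jog_arm(
  plan=[
    [0,0,-0.03,0,0.06],
    [0,0,-0.04,0,0.06],
    [0,0,-0.04,0,0.06],
    [0,0,-0.017,0,0.06],
    [0,0,0,0,0.06],
    [0,0,0,0,0.06],
    [0,0,0,0,0.06],
    [0,0,0,0,0.06],
    [0,0,0,0,0.06],
    [0,0,0,0,0.06],
    [0,0,0,0,0.06],
    [0,0,0,0,0.06],
  ],
)

```text
clock: 43.75
tcp_pos: [413.6, 118.0, 387.9]
orientation: [[0.999, -0.042, -0.0], [-0.042, -0.999, -0.0], [-0.0, 0.0, -1.0]]
force: [0.8, -0.9, 0.1]
gripper_width: 0.68
grip_force: 0.0
```

Call:
jog_arm(
  plan=[
    [0,0,0,0,0.06],
    [0,0,0,0,0.06],
    [0,0,0,0,0.06],
    [0,0,0,0,0.06],
    [0,0,0,0,0.06],
    [0,0,0,0,0.06],
    [0,0,0,0,0.06],
    [0,0,0,0,0.06],
    [0,0,0,0,0.06],
    [0,0,0,0,0.06],
    [0,0,0,0,0.06],
    [0,0,0,0,0.06],
  ],
)

```text
clock: 44.95
tcp_pos: [413.7, 118.0, 388.0]
orientation: [[0.999, -0.042, -0.0], [-0.042, -0.999, -0.0], [-0.0, 0.0, -1.0]]
force: [0.3, 0.6, 0.4]
gripper_width: 0.683
grip_force: 0.0
```

Call:
jog_arm(
  plan=[
    [0,0,0,0,0.06],
    [0,0,0,0,0.06],
    [0,0,0,0,0.06],
    [0,0,0,0,0.06],
    [0,0,0,0,0.06],
    [0,0,0,0,0.06],
    [0,0,0,0,0.06],
    [0,0,0,0,0.06],
    [0,0,0,0,0.06],
    [0,0,0,0,0.06],
    [0,0,0,0,0.06],
    [0,0,0,0,0.06],
  ],
)

```text
clock: 46.15
tcp_pos: [413.7, 118.0, 388.0]
orientation: [[0.999, -0.042, -0.0], [-0.042, -0.999, -0.0], [-0.0, 0.0, -1.0]]
force: [-0.6, -0.6, 0.1]
gripper_width: 0.68
grip_force: 0.0
```

```bash
python3 - <<'E'
from h import *
for i in range(8):
    blobs("side",(320,240,360,310))
go(614,174,390,-0.5)
print("c pred, a pred",proj("side",(413,118,88.5)),proj("side",(418,241,88.5)))
E
```

```text
side px [342.6 264.5] area 111 pos@44 [402.4  56.1  44. ] len 43 dir -177.8
side px [342.5 295.1] area 124 pos@44 [410.5 191.2  44. ] len 44 dir 176.7
side px [342.5 264.5] area 110 pos@44 [402.6  56.2  44. ] len 43 dir -179.3
side px [342.4 295.1] area 121 pos@44 [410.6 191.4  44. ] len 43 dir 177.4
side px [342.5 264.5] area 110 pos@44 [402.6  56.2  44. ] len 43 dir -179.3
side px [342.3 295. ] area 123 pos@44 [410.8 191.2  44. ] len 43 dir 175.8
side px [342.7 264.5] area 112 pos@44 [402.2  56.1  44. ] len 44 dir -177.9
side px [342.5 295.1] area 122 pos@44 [410.5 191.3  44. ] len 44 dir 178.5
side px [342.7 264.5] area 110 pos@44 [402.3  55.9  44. ] len 43 dir -179.0
side px [342.3 295. ] area 123 pos@44 [410.8 191.1  44. ] len 43 dir 175.9
side px [342.7 264.5] area 112 pos@44 [402.3  55.9  44. ] len 43 dir -176.7
side px [342.4 295.1] area 122 pos@44 [410.6 191.3  44. ] len 44 dir 178.0
side px [342.5 264.5] area 110 pos@44 [402.6  56.2  44. ] len 43 dir -179.3
side px [342.3 295. ] area 123 pos@44 [410.8 191.1  44. ] len 43 dir 175.9
side px [342.6 264.5] area 111 pos@44 [402.4  56.1  44. ] len 43 dir -177.8
side px [342.4 295. ] area 124 pos@44 [410.6 191.   44. ] len 44 dir 177.1
at [413.6 118.  388. ] hd -2.4 F [0.  0.1 0.2] t 46.5 w 0.681
shift [197.8 -64.5  -2. ] turn -1.9 len 208
c pred, a pred [341.6 265.5] [342.3 295.1]
```

```bash
python3 - <<'E'
from h import *
for p in ((309,250),(305,206),(222,200),(280,199),(216,225),(212,255),(305,283),(250,288)): print(p,atz("side",*p,0))
for p in ((376,248),(300,178),(388,195),(270,178),(250,240)): print("top",p,atz("top",*p,0))
print("spout tip",tri((231,183),(338,115)), [atz("side",231,183,z) for z in (150,250,300)])
H=np.array([719,172.5])
for hd in (85,80,75,70,65):
    a=np.radians(hd);u=-np.array([np.cos(a),np.sin(a)]);w=np.array([-u[1],u[0]])
    print(hd,"frame",*[H+u*r+w*l for r in(188,252) for l in(-104,104)],"pail",*[H+u*r+w*l for r in(190,330) for l in(-91,91)])
E
```

```text
(309, 250) [503.2 -67.8   0. ]
(305, 206) [ 522.6 -358.2    0. ]
(222, 200) [ 856.2 -371.4    0. ]
(280, 199) [ 624.9 -404.     0. ]
(216, 225) [ 842.6 -187.8    0. ]
(212, 255) [819.   -9.7   0. ]
(305, 283) [513.1  99.8   0. ]
(250, 288) [674.3 137.1   0. ]
top (376, 248) [ 611.2 -377.3    0. ]
top (300, 178) [887.8 -21.9   0. ]
top (388, 195) [ 882.1 -398.     0. ]
top (270, 178) [857.5 103.8   0. ]
top (250, 240) [532.6  98.2   0. ]
spout tip (array([ 826.8, -122.1,  297. ]), np.float64(203.26077970348152)) [array([ 789.6, -235.5,  150. ]), array([752. , -44.4, 250. ]), array([733.2,  51.2, 300. ])]
85 frame [599.   -5.7] [806.2 -23.8] [593.4 -69.5] [800.6 -87.6] pail [611.8  -8.8] [793.1 -24.7] [ 599.6 -148.3] [ 780.9 -164.2]
80 frame [583.9   5.4] [788.8 -30.7] [572.8 -57.6] [777.7 -93.7] pail [596.4   1.2] [775.6 -30.4] [ 572.1 -136.7] [ 751.3 -168.3]
75 frame [569.9  17.8] [770.8 -36. ] [553.3 -44. ] [754.2 -97.8] pail [581.9  12.5] [757.7 -34.6] [ 545.7 -122.7] [ 721.5 -169.8]
70 frame [557.   31.4] [752.4 -39.7] [535.1 -28.7] [730.5 -99.9] pail [568.5  25.1] [739.5 -37.2] [ 520.6 -106.5] [ 691.6 -168.7]
65 frame [545.3  46.1] [733.8 -41.8] [518.2 -11.9] [706.8 -99.8] pail [556.2  38.8] [721.2 -38.2] [497.1 -88.1] [ 662. -165.]
```

```bash
python3 - <<'E'
from h import *
print(tri((231,183),(325,172)),tri((231,183),(334,172)),"base",atz("side",178,230,0),atz("top",333,172,0),atz("top",325,172,0))
E
```

```text
(array([ 769. , -137.5,  199.9]), np.float64(3.8352531428397105)) (array([ 779.3, -168.4,  188.3]), np.float64(8.35722006706479)) base [ 969.8 -142.2    0. ] [ 955.3 -154.1    0. ] [ 947.2 -120.3    0. ]
```

Call:
jog_arm(
  plan=[
    [0.025,-0.008,0,0,0.06],
    [0.034,-0.0114,0,0,0.06],
    [0.034,-0.0114,0,0,0.06],
    [0.034,-0.0114,0,0,0.06],
    [0.034,-0.0114,0,0,0.06],
    [0.034,-0.0114,0,-1.9,0.06],
    [0,0,0.01,0,0.06],
    [0,0,0.025,0,0.06],
    [0,0,0.025,0,0.06],
    [0,0,0.02,0,0.06],
    [0,0,0,0,0.06],
    [0,0,0,0,0.06],
  ],
)

```text
clock: 47.75
tcp_pos: [610.8, 174.6, 308.3]
orientation: [[1.0, -0.009, -0.0], [-0.009, -1.0, -0.0], [-0.0, 0.0, -1.0]]
force: [-0.3, -0.1, -0.1]
gripper_width: 0.682
grip_force: 0.0
```

```bash
python3 - <<'E'
from h import *
go(611,174,304,-0.5)
for i in range(2): blobs("side",(320,240,360,310))
E
```

```text
at [610.8 174.6 308.3] hd -0.5 F [-0.3 -0.1 -0.1] t 47.8 w 0.682
shift [0.2 0.6 4.3] turn -0.0 len 4
side px [342.8 264.5] area 98 pos@44 [401.7  55.8  44. ] len 43 dir 178.4
side px [342.5 295.1] area 122 pos@44 [410.5 191.3  44. ] len 44 dir 178.5
side px [342.9 264.4] area 99 pos@44 [401.7  55.6  44. ] len 43 dir 178.7
side px [342.4 295.1] area 122 pos@44 [410.8 191.3  44. ] len 43 dir 176.2
```

Call:
jog_arm(
  plan=[
    [0,0,0.003,0,0.04],
    [0,0,0,0,0.025],
    [0,0,0,0,0.01],
    [0,0,0,0,0.005],
    [0,0,0,0,0.005],
    [0,0,0,0,0.005],
    [0,0,0,0,0.005],
    [0,0,0,0,0.005],
  ],
)

```text
clock: 48.65
tcp_pos: [611.3, 174.0, 305.1]
orientation: [[1.0, -0.01, -0.0], [-0.01, -1.0, -0.001], [-0.0, 0.001, -1.0]]
force: [-1.4, -1.9, 1.8]
gripper_width: 0.192
grip_force: 30.0
```

Call:
jog_arm(
  plan=[
    [0,0.0015,0,-0.8,0.005],
    [0.0001,0.0031,0,-1.6,0.005],
    [0.0001,0.0046,0,-2.4,0.005],
    [0.0001,0.0048,0,-2.5,0.005],
    [0.0001,0.0048,0,-2.5,0.005],
    [0.0001,0.0048,0,-2.5,0.005],
  ],
)

```text
clock: 49.25
tcp_pos: [611.9, 152.5, 305.0]
orientation: [[0.978, 0.208, -0.003], [0.208, -0.978, 0.001], [-0.003, -0.002, -1.0]]
force: [-6.2, 0.5, 4.3]
gripper_width: 0.197
grip_force: 30.0
```

```bash
python3 - <<'E'
from h import *
hinge()
E
```

```text
hinge est [719.5 175.3 304.7] hd 12.0 [611.9 152.5 305. ] F [-6.2  0.5  4.3] grip 30.01537343719974 17.346096048414115
```

Call:
jog_arm(
  plan=[
    [-0.0008,0.0048,0,-2.5,0.005],
    [-0.0004,0.0048,0,-2.5,0.005],
    [-0.0004,0.0048,0,-2.5,0.005],
    [-0.0002,0.0048,0,-2.5,0.005],
    [-0.0002,0.0048,0,-2.5,0.005],
    [-0.0002,0.0048,0,-2.5,0.005],
    [-0.0002,0.0048,0,-2.5,0.005],
    [-0.0002,0.0048,0,-2.5,0.005],
  ],
)

```text
clock: 50.05
tcp_pos: [623.4, 115.2, 305.0]
orientation: [[0.849, 0.529, -0.002], [0.529, -0.849, 0.001], [-0.002, -0.002, -1.0]]
force: [-5.4, -0.5, 3.6]
gripper_width: 0.189
grip_force: 30.0
```

```bash
python3 - <<'E'
from h import *
hinge()
E
```

```text
hinge est [716.8 173.4 304.9] hd 31.9 [623.4 115.2 305. ] F [-5.4 -0.5  3.6] grip 30.0110021175351 16.62014917206187
```

Call:
jog_arm(
  plan=[
    [-0.0004,0.0048,0,-2.5,0.005],
    [-0.0003,0.0048,0,-2.5,0.005],
    [-0.0003,0.0048,0,-2.5,0.005],
    [-0.0002,0.0048,0,-2.5,0.005],
    [-0.0002,0.0048,0,-2.5,0.005],
    [-0.0002,0.0048,0,-2.5,0.005],
    [-0.0002,0.0048,0,-2.5,0.005],
    [-0.0002,0.0048,0,-2.5,0.005],
    [-0.0002,0.0048,0,-2.5,0.005],
    [-0.0002,0.0048,0,-2.5,0.005],
  ],
)

```text
clock: 51.05
tcp_pos: [654.6, 78.1, 305.1]
orientation: [[0.546, 0.838, -0.002], [0.838, -0.546, -0.0], [-0.001, -0.001, -1.0]]
force: [-4.1, -0.9, 2.2]
gripper_width: 0.196
grip_force: 30.0
```

```bash
python3 - <<'E'
from h import *
hinge()
E
```

```text
hinge est [714.6 170.3 305. ] hd 56.9 [654.6  78.1 305.1] F [-4.1 -0.9  2.2] grip 30.008952777134255 17.264817029045705
```

Call:
jog_arm(
  plan=[
    [0,0.0048,0,-2.5,0.005],
    [0,0.0048,0,-2.5,0.005],
    [0,0.0048,0,-2.5,0.005],
    [0,0.0048,0,-2.5,0.005],
    [0,0.0048,0,-2.5,0.005],
    [0,0.0038,0,-2,0.005],
    [0,0.0029,0,-1.5,0.005],
    [0,0.0019,0,-1,0.005],
    [0,0.0012,0,-0.6,0.005],
    [0,0.0006,0,-0.3,0.005],
    [0,0,0,0,0.005],
    [0,0,0,0,0.005],
  ],
)

```text
clock: 52.25
tcp_pos: [685.9, 61.5, 305.1]
orientation: [[0.265, 0.964, -0.001], [0.964, -0.265, -0.003], [-0.003, -0.0, -1.0]]
force: [-3.1, -5.8, 3.5]
gripper_width: 0.199
grip_force: 30.0
```

```bash
python3 - <<'E'
from h import *
hinge()
E
```

```text
hinge est [715.  167.6 304.8] hd 74.6 [685.9  61.5 305.1] F [-3.1 -5.8  3.5] grip 30.003468941431493 17.512462022903136
```

Call:
jog_arm(
  plan=[
    [-0.001,0,0,0,0.005],
    [-0.001,0,0,0,0.005],
    [0,0,0,0,0.005],
    [0,0,0,0,0.005],
    [0,0,0,0,0.025],
    [0,0,0,0,0.04],
    [0,0,0,0,0.06],
    [0,0,0,0,0.06],
    [0,0,-0.01,0,0.06],
    [0,0,-0.025,0,0.06],
    [0,0,-0.035,0,0.06],
    [0,0,-0.035,0,0.06],
  ],
)

```text
clock: 53.45
tcp_pos: [685.4, 61.7, 411.8]
orientation: [[0.264, 0.964, -0.0], [0.964, -0.264, 0.0], [0.0, -0.0, -1.0]]
force: [0.3, 0.2, 0.4]
gripper_width: 0.68
grip_force: 0.0
```

```bash
python3 - <<'E'
from h import *
H=np.array([719,172.5])
for hd in (74,):
    a=np.radians(hd);u=-np.array([np.cos(a),np.sin(a)]);w=np.array([-u[1],u[0]])
    for l in(-62,62):
        p=H+u*307+w*l;print(p,proj("side",(*p,88.5)),proj("top",(*p,88.5)))
    print("tab",proj("side",(*(H+u*220),316)),"balls",[proj("side",(*(H+u*220+w*l),270)) for l in(-80,80)])
for k in range(2): blobs("side",(220,160,320,240),50);print()
hinge()
E
```

```text
[ 574.8 -105.5] [289.  220.5] [304.9 228.6]
[ 694.  -139.7] [254.7 213.3] [320.  205.3]
tab [261.5 165.3] balls [array([287. , 184.1]), array([237.2, 174.9])]
side px [264.8 166.2] area 115 pos@44 [ 708.8 -614.8   44. ] len 141 dir -79.1
side px [247.5 183.9] area 89 pos@44 [ 761.4 -437.5   44. ] len 171 dir -80.0
side px [257.4 212.8] area 22 pos@44 [ 694.2 -216.    44. ] len 36 dir -102.0

side px [264.8 166.2] area 115 pos@44 [ 708.8 -614.8   44. ] len 141 dir -79.1
side px [247.5 183.9] area 89 pos@44 [ 761.4 -437.5   44. ] len 171 dir -80.0
side px [257.4 213. ] area 23 pos@44 [ 694.  -215.1   44. ] len 40 dir -95.3

hinge est [716.7 168.3 417.4] hd 74.7 [687.6  62.2 416.9] F [0.3 0.5 0.4] grip 0.0 59.85805661695206
```

Call:
jog_arm(
  plan=[
    [0.019,-0.0318,0,0,0.06],
    [0.019,-0.0318,0,0,0.06],
    [0.019,-0.0318,0,0,0.06],
    [0.019,-0.0318,0,0,0.06],
    [0.019,-0.0318,0,0,0.06],
    [0.019,-0.0318,0,0,0.06],
    [0.019,-0.0318,0,0,0.06],
    [0.019,-0.0318,0,0,0.06],
    [0.019,-0.0318,0,0,0.06],
    [0.019,-0.0318,0,0,0.06],
    [0,0,0,0,0.06],
    [0,0,0,0,0.06],
  ],
)

```text
clock: 54.75
tcp_pos: [428.6, 329.4, 410.1]
orientation: [[0.262, 0.965, 0.0], [0.965, -0.262, -0.0], [-0.0, 0.0, -1.0]]
force: [0.3, -1.2, 0.1]
gripper_width: 0.679
grip_force: 0.0
```

```bash
python3 - <<'E'
from h import *
for k in range(2): blobs("side",(220,160,320,240),50);print()
for k in range(2): blobs("top",(260,150,345,250),50);print()
H=np.array([719,172.5])
for hd in (72,74):
    a=np.radians(hd);u=-np.array([np.cos(a),np.sin(a)]);w=np.array([-u[1],u[0]])
    for l in(-62,62): print(hd,l,proj("side",(*(H+u*307+w*l),88.5)),proj("top",(*(H+u*307+w*l),88.5)))
    print("top: knob",proj("top",(*(H+u*110),312)),"tab",proj("top",(*(H+u*220),316)),proj("side",(*(H+u*220),316)),"balls",[proj("top",(*(H+u*220+w*l),270)) for l in(-80,80)])
hinge()
# bystanders: garlic, lime vs first picture
a=cv2.resize(cv2.imread("pics/side0.png"),(560,420)).astype(int);b=get_image("side")[:,:,::-1].astype(int)
d=np.abs(cv2.blur(a.astype(np.float32),(3,3))-cv2.blur(b.astype(np.float32),(3,3))).max(2)>40
for n,(x,y) in dict(garlic=(274,298),lime=(330,330),timer=(248,382)).items(): print(n,d[y-14:y+14,x-14:x+14].sum())
E
```

```text
side px [264.7 166.1] area 113 pos@44 [ 709.2 -616.    44. ] len 139 dir -79.6
side px [314.5 168. ] area 163 pos@44 [ 488.2 -621.1   44. ] len 188 dir -88.9
side px [247.6 184. ] area 85 pos@44 [ 761.  -436.6   44. ] len 171 dir -80.5
side px [257.5 212.9] area 19 pos@44 [ 693.9 -215.5   44. ] len 35 dir -74.4

side px [264.7 166.1] area 111 pos@44 [ 709.5 -616.4   44. ] len 140 dir -80.2
side px [314.2 167.8] area 165 pos@44 [ 489.2 -622.8   44. ] len 187 dir -90.0
side px [247.5 183.8] area 87 pos@44 [ 761.5 -438.    44. ] len 172 dir -80.2
side px [257.4 212.8] area 18 pos@44 [ 694.2 -215.9   44. ] len 35 dir -79.8

top px [292.4 172.1] area 23 pos@44 [874.8   9.3  44. ] len 51 dir -15.3
top px [320.1 208.6] area 22 pos@44 [ 712.4 -139.8   44. ] len 49 dir -111.6

top px [292.6 170.6] area 31 pos@44 [883.3  10.5  44. ] len 69 dir -0.8
top px [320.1 208.6] area 22 pos@44 [ 712.4 -139.8   44. ] len 49 dir -111.6
top px [303.9 231.7] area 17 pos@44 [ 590.1 -100.6   44. ] len 59 dir -106.9

72 -62 [291.8 221.5] [302.9 230.4]
72 62 [257.8 213.6] [319.2 207.5]
top: knob [265.1 157. ] tab [292.3 168.5] [264.  165.8] balls [array([279.9, 192.8]), array([303.6, 163.1])]
74 -62 [289.  220.5] [304.9 228.6]
74 62 [254.7 213.3] [320.  205.3]
top: knob [265.7 156.3] tab [293.4 167.1] [261.5 165.3] balls [array([281.7, 191.6]), array([304. , 161.4])]
hinge est [459.5 433.8 409.8] hd 74.5 [430.2 327.8 409.9] F [ 0.9 -0.5  0.5] grip 0.0 59.86193242933795
garlic 0
lime 0
timer 0
```

```bash
python3 -c "
from h import *
print(ctrl.close_job())"
```

```text
the job is handed in; nothing more can be done
None
```

The job is handed in: the frame hangs by both hooks on the arm's cross bar, with both pails that were there (one from the left, one from the right) on its rail, handles out. The loaded arm is swung back over the sink and was at rest in the last images, about 55 s into the 210 s allowed; the garlic, lime and timer were not moved.

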